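# Pack the repaired phones in the transit case and latch it

## Task

Pack all the repaired phones (two or three) for return: stack them flat, screen up, in the pocket of the black transit case with one separator plate on top of every phone, so that no phone lies on another and the lid cannot touch glass. Then lower the hinged lid gently until it is fully closed, and swing the latch all the way across it. Leave the other things on the bench where they are; a separator that is not needed can stay on its pile.

Things in the scene. Friction and masses are not known exactly. Their poses are not given: they have to be found in the camera images.
- phone_0: phone, 131 x 62 x 10 mm, dark with a glass screen, lying screen up; may be absent (None). Origin: centre of its underside; z up out of the screen, y along its 131 mm length, x across its 62 mm width (the way to grip it). about 0.16 kg. It may go into the pocket either way round.
- phone_1: phone, 131 x 62 x 10 mm, dark with a glass screen, lying screen up; may be absent (None). Origin: centre of its underside; z up out of the screen, y along its 131 mm length, x across its 62 mm width (the way to grip it). about 0.16 kg. It may go into the pocket either way round.
- phone_2: phone, 131 x 62 x 10 mm, dark with a glass screen, lying screen up; may be absent (None). Origin: centre of its underside; z up out of the screen, y along its 131 mm length, x across its 62 mm width (the way to grip it). about 0.16 kg. It may go into the pocket either way round.
- separator_0: separator plate, plain pale plastic with a grey felt inlay, 131 x 63 x 8 mm, one of three that start as a pile of three on the wooden table (separator_2 on top, separator_1, separator_0 at the bottom). Origin: centre of its underside; x along its 131 mm length, y across its 63 mm width (the way to grip it), z up. 50 g.
- separator_1: separator plate, plain pale plastic with a grey felt inlay, 131 x 63 x 8 mm, one of three that start as a pile of three on the wooden table (separator_2 on top, separator_1, separator_0 at the bottom). Origin: centre of its underside; x along its 131 mm length, y across its 63 mm width (the way to grip it), z up. 50 g.
- separator_2: separator plate, plain pale plastic with a grey felt inlay, 131 x 63 x 8 mm, one of three that start as a pile of three on the wooden table (separator_2 on top, separator_1, separator_0 at the bottom). Origin: centre of its underside; x along its 131 mm length, y across its 63 mm width (the way to grip it), z up. 50 g.
- case: black transit case, open at the top, fixed on the grey bench, whose top is 6 mm above the wooden table's; 158 (x) x 153 (y) mm outside, rim 61 mm above its underside. Origin: centre of its underside; x points towards the lid's hinge (away from the robot), y to the left, z up. For 30 mm either way in x of the middle, finger scallops widen its pocket to 141 mm (y), down to the floor.
- pocket (a point): centre of the pocket's floor, 4 mm above the case's underside, axes as the case's. The pocket is 138 mm long (x) by 69 mm wide (y) and 57 mm deep, formed by two end walls and four grey corner blocks that end 2 mm below the rim. Three phones with three separators stack 54 mm high in it.
- lid (a joint): hinge of the case lid, rad: 0 fully closed on the rim, about 1.6 standing open; it turns about the horizontal axis through point lid_hinge, along the case's y. Stiff: it stays at any angle where it is left; 2 to 6 N at the handle moves it.
- lid_hinge (a point): point on the lid's hinge axis, in the middle of the far short side of the case, 61 mm above the case's underside; 79 mm from the pocket's centre in the case's x.
- lid_handle (a point): middle of the steel bow handle on the lid's free edge: a round bar 11 mm thick and 80 mm long along the case's y, 42 mm off the lid's edge, 200 mm from the hinge axis (and 6 mm to the outer side of it). On top when the lid stands open; 121 mm in front of the pocket's centre and 67 mm above the case's underside when closed. The lid is 12 mm thick.
- latch (a joint): swing latch on the case's right side near the front, rad: 0 open (arm points to the front, -x of the case), 1.57 latched (end stop, arm points to +y of the case, across the closed lid); it turns clockwise seen from above, about the vertical axis through point latch_pivot, and stays where it is left (about 1 N at the peg moves it).
- latch_peg (a point): black upright peg at the latch arm's end, to push or pinch: 16 mm thick, 26 mm tall, this point on its axis 8 mm under its top; 52 mm from the pivot; the arm under it is 5 mm thick, its top 81 mm above the case's underside, its peg's top 107 mm.
- latch_pivot (a point): point on the latch's vertical pivot axis at the peg's height: 55 mm in front of the pocket's centre and 88.5 mm to its right.
- kapton_roll: roll of tape, 60 mm, loose on the bench, a bystander: leave it where it is
- esd_brush: black brush, 134 mm, loose on the bench, a bystander: leave it where it is
- cutters: side cutters, 108 mm, loose on the bench, a bystander: leave it where it is
- tip_dish: small white dish, 60 mm, loose on the bench, a bystander: leave it where it is
- driver: small screwdriver, 100 mm, loose on the bench, a bystander: leave it where it is

How it is judged:
By the outcome, as a careful person would: the job done as asked, in the order asked, and still so for the second after the job is handed in, with the robot touching nothing.
Of phone_0, phone_1, phone_2 only 2 to 3 are there at a start; the rules pass over those that are not, and their reading is None.
At some moment in a run one of phone_0, phone_1, phone_2 may be knocked a few centimetres aside while the robot is not near it.
It also fails if it takes over 210 s, if anything falls off the work surface, if the arm or the gripper's body presses on something with over 40 N, if the wrist force passes 120 N, or if a joint passes its speed limit or range.

## Robot

A 7-joint arm with a two-finger parallel gripper is mounted at the origin on a cart in front of the work surface, level with it; the furniture and walls round the work are solid. World frame = base frame: x ahead of the robot, y to its left, z up, the work surface at z = 0. Lengths are in m, angles in rad, forces in N, time in s.
With the tool pointing down it reaches from about 0.35 to 0.9 m from the base axis. Payload 8.1 kg.
Tool frame: the origin (TCP) lies at the very end of the fingers, on their centre line; the grasp point (between the pads) lies 19 mm behind it (arm.tcp_to_grasp is the distance from the TCP to the grasp point, in m); z points along the fingers, y is the line along which they close (so a half turn about z gives the same grasp; the last joint's range is limited). The gripper opens to 92 mm and grips with 3 to 60 N. Pads are 19 mm wide; open, the fingers measure 130 mm over their backs; the gripper's body (75 mm by 190 mm) begins 47 mm behind the grasp point.
Start: joints at [-1.337, 0.434, 0.025, 1.573, -0.012, 1.134, -0.075], TCP at [0.207, 0.59, 0.227] pointing down, gripper open.
Joint ranges: [-2.62, 2.62], [-0.44, 2.09], [-1.27, 1.32], [0.08, 2.57], [-1.32, 4.46], [0.12, 2], [-2.74, 2.74]. Speed limits (rad/s): [2.22, 2.22, 3.01, 3.01, 3.14, 3.14, 3.14].

## Interface

Orientations are given as a rotation vector (axis times angle).
In Python, from cell import arm gives the robot as it stands.
- The arm moves only by the shell command python3 nudge.py 'ROWS' [FORCE]. ROWS is a JSON list of rows, 1 to 10 of them, each of 5 numbers: dx, dy, dz in m, then a turn about the tool's z in rad, then the opening from 0.0 (shut) to 1.0 (fully open); each row shifts and turns the commanded pose from where the row before left it, along the tool's axes as they then stand; what a row does not reach is not made up. A row lasts 1/10 s, in which the tool goes at most 0.05 m and 0.15 rad, less where a joint would pass 70% of its speed; a pose out of reach is approached as far as the arm can. The fingers move at their own pace and stop on an object; FORCE is the grip in N (left out, the last holds). Time passes only in rows, so rows that do not move let the fingers close. It prints the time, the measured TCP pose, the force, the opening and the grip force at its end.
- arm.observe(): the state, without advancing time (a new reading comes with each control period).
- arm.get_image(name): name is "scene" or "top" or "wrist"; returns a dict with "image" (384x512x3 uint8, blue, green, red), "fx", "fy", "cx", "cy" (pixels), "distortion" ([k1, k2, p1, p2, k3] as OpenCV has them; the pictures are not rectified), "cam_to_world" (4x4, takes a point from camera to world coordinates); the wrist camera has in their place "mount" (4x4, takes a point from camera to tool coordinates, whose origin is the TCP and whose axes are the flange's). Camera axes: x right, y down, z forward; pixel columns grow to the right and rows downward; lengths in m; the calibration is good to about 2 mm. A picture is of the moment at which its call begins: read the wrist's pose just before it. There is no depth.
- arm.sign_off(): hands the job in; it is judged then, once.
The state is a dict: "clock": time; "joints": joint angles; "dq": joint speeds; "joint_efforts": joint torques, N m; "position": TCP position; "ee_rot": TCP orientation; "force": force on the tool from outside, world axes, zero at the start; "ft_torque": the same for the moment, N m; "width": opening from 0.0 (shut) to 1.0 (fully open); "gripper_force": force on a finger pad.
Only numpy, scipy, OpenCV 4.12 (cv2) and the standard library are available. Lean on these libraries where they do the work, as an engineer would, in place of code of your own. Each camera call takes 0.05 s, during which the arm holds its last target. There are 200 camera calls.

## Working session

There is one attempt and no reset: what is moved stays moved. The work goes in short steps, Python scripts to look and compute and a shell command to move; the robot and the scene stay as the last step left them, time stands still between calls to the robot, and variables do not carry over. Pictures are saved under pics/ and viewed, at most 14 in all, crops included, and the job is handed in when it is done.

```bash
ls; mkdir -p pics; python3 - <<'E'
from cell import arm
import cv2
print(arm.observe(), arm.tcp_to_grasp)
for n in ["scene","top","wrist"]:
    d=arm.get_image(n); cv2.imwrite(f"pics/{n}0.png",d["image"])
    d.pop("image"); print(n,d)
E
```

```text
cell.py
nudge.py
pics
{'clock': 0.0, 'joints': array([-1.33665162,  0.43522191,  0.02501327,  1.57409839, -0.01159194,
        1.13399873, -0.07512519]), 'dq': array([-0.00073465, -0.00052435,  0.00081631,  0.00044426,  0.00044404,
        0.0009527 , -0.00040447]), 'joint_efforts': array([-2.55405184e-04, -6.67836142e+01,  9.85257849e-01, -3.14468765e+01,
       -6.04210887e-02,  4.27456037e-02,  2.06310588e-04]), 'position': array([0.20642006, 0.58938596, 0.22594561]), 'ee_rot': array([-5.26643439e-01, -3.09703525e+00,  2.47929322e-03]), 'force': array([ 0.58849415, -0.50980225,  0.08134736]), 'ft_torque': array([-0.05008048, -0.02485233, -0.01238683]), 'gripper_force': 0.0, 'width': 0.9989347690360002} 0.0188
scene {'fx': 436.854513815321, 'fy': 436.854513815321, 'cx': 256.3739680536595, 'cy': 196.90211029073777, 'distortion': array([0.02038261, 0.        , 0.        , 0.        , 0.        ]), 'cam_to_world': array([[ 0.76164365, -0.24673912,  0.59918174, -0.16181517],
       [-0.64797117, -0.29811337,  0.70090069, -0.6
[... 431 characters left out ...]
1923271,  0.01090395,  0.11753128],
       [-0.01399551, -0.16875446, -0.98555875,  1.14678203],
       [ 0.        ,  0.        ,  0.        ,  1.        ]])}
wrist {'fx': 265.318200803106, 'fy': 265.318200803106, 'cx': 255.85811373618614, 'cy': 191.98825568303698, 'distortion': array([0.01969285, 0.        , 0.        , 0.        , 0.        ]), 'mount': array([[-9.24931928e-05, -9.58424032e-01, -2.85347799e-01,
         7.73489737e-02],
       [ 9.99999311e-01,  2.45269235e-04, -1.14795018e-03,
         3.29080626e-04],
       [ 1.17021008e-03, -2.85347708e-01,  9.58423349e-01,
        -1.56577589e-01],
       [ 0.00000000e+00,  0.00000000e+00,  0.00000000e+00,
         1.00000000e+00]])}
```
```bash
python3 - <<'E'
import cv2
a=cv2.imread("pics/top0.png"); cv2.imwrite("pics/top0b.png",cv2.resize(a,(800,600),interpolation=cv2.INTER_CUBIC))
a=cv2.imread("pics/scene0.png"); cv2.imwrite("pics/scene0b.png",cv2.resize(a,(800,600),interpolation=cv2.INTER_CUBIC))
E
```

View pics/top0b.png

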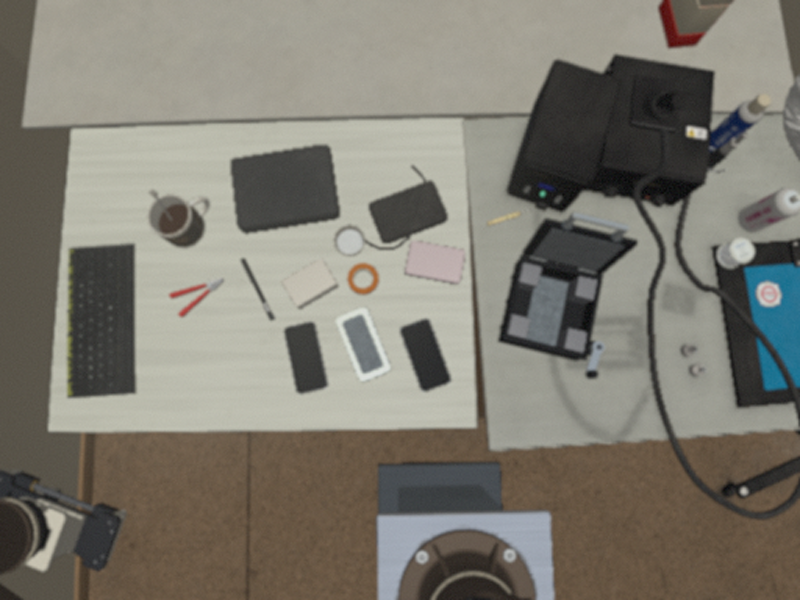

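View pics/scene0b.png

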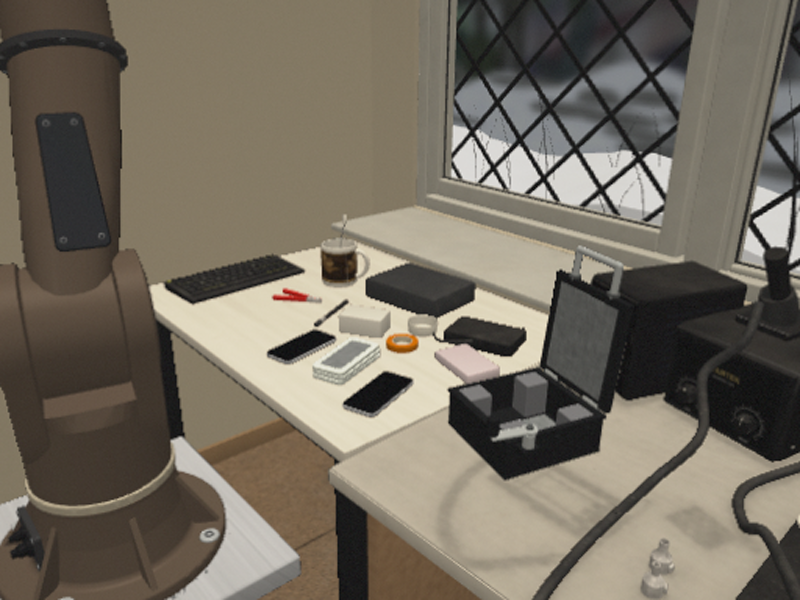

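The bench holds two phones, at about (306,357) and (426,354) in the enlarged top view. The separator pile is at (362,344), and the open case is near (555,290) with its lid up and the latch at (594,358). I'll write the helpers and triangulate.

```bash
cat > h.py <<'E'
import numpy as np, cv2
from scipy.spatial.transform import Rotation as R
from cell import arm
def pose():
    o=arm.observe(); T=np.eye(4); T[:3,:3]=R.from_rotvec(o["ee_rot"]).as_matrix(); T[:3,3]=o["position"]; return T
def grab(n,save=None):
    T=pose(); d=arm.get_image(n)
    d["T"]=T@d["mount"] if n=="wrist" else d["cam_to_world"]
    d["K"]=np.array([[d["fx"],0,d["cx"]],[0,d["fy"],d["cy"]],[0,0,1]])
    if save: cv2.imwrite(f"pics/{save}.png",d["image"])
    return d
def rays(d,px):
    u=cv2.undistortPoints(np.float64(px).reshape(-1,1,2),d["K"],d["distortion"]).reshape(-1,2)
    v=np.c_[u,np.ones(len(u))]@d["T"][:3,:3].T
    return d["T"][:3,3],v/np.linalg.norm(v,axis=1)[:,None]
def plane(d,px,z):
    c,v=rays(d,px); return c+v*((z-c[2])/v[:,2])[:,None]
def tri(views):   # [(d,px)...] one point; returns point, rms gap
    A=np.zeros((3,3));b=np.zeros(3);L=[]
    for d,p in views:
        c,v=rays(d,[p]);P=np.eye(3)-np.outer(v[0],v[0]);A+=P;b+=P@c;L.append((P,c))
    x=np.linalg.solve(A,b); return x,max(np.linalg.norm(P@(x-c)) for P,c in L)
def project(d,X):
    Ti=np.linalg.inv(d["T"]); X=np.atleast_2d(X)
    return cv2.projectPoints(X@Ti[:3,:3].T+Ti[:3,3],np.zeros(3),np.zeros(3),d["K"],d["distortion"])[0].reshape(-1,2)
def comp(mask,seed,r=6):  # component nearest the seed
    n,l,s,c=cv2.connectedComponentsWithStats(mask.astype(np.uint8))
    w=l[int(seed[1])-r:int(seed[1])+r+1,int(seed[0])-r:int(seed[0])+r+1]; w=w[w>0]
    return (l==np.bincount(w).argmax()) if len(w) else None
def quad(m):      # four corners of a blob: hull edges refit to four sides
    c=max(cv2.findContours(m.astype(np.uint8),cv2.RETR_EXTERNAL,cv2.CHAIN_APPROX_NONE)[0],key=cv2.contourArea)
    q=cv2.approxPolyN(c,4,ensure_convex=True).reshape(-1,2).astype(float)
    return q
def diag(q):
    h=lambda p:np.r_[p,1]
    x=np.cross(np.cross(h(q[0]),h(q[2])),np.cross(h(q[1]),h(q[3]))); return x[:2]/x[2]
def go(p,ydir=None,grasp=False):
    """tool-axis shift (after turning) and turn so that TCP is at p and tool y along +-world angle ydir (rad)"""
    T=pose(); a=0
    if ydir is not None:
        cur=np.arctan2(T[1,1],T[0,1]); a=-((ydir-cur+np.pi/2)%np.pi-np.pi/2)  # tool z down: turn reversed
    Rn=T[:3,:3]@R.from_rotvec([0,0,a]).as_matrix()
    print("tcp",T[:3,3].round(4),"turn",round(a,3),"shift after turn",(Rn.T@(np.array(p)-T[:3,3])).round(4))
    return a,Rn
E
python3 - <<'E'
from h import *
t=grab("top");s=grab("scene")
S=.64
for n,pt,ps in [("phA",(306,357),(301,346)),("phB",(426,354),(378,394)),("sepfelt",(364,344),(350,357))]:
    out=[]
    for d,p in((t,pt),(s,ps)):
        g=d["image"].max(2); p=np.array(p)*S; 
        m=comp(g<(80 if n[0]=="p" else 150),p)
        q=quad(m); print(n,m.sum(),q.astype(int).tolist()); out.append((d,diag(q)))
    print(tri(out), plane(t,[out[0][1]],.01))
print(t["image"][int(344*S),int(364*S)],s["image"][int(357*S),int(350*S)])
E
```

```text
phA 747 [[208, 246], [191, 251], [182, 210], [200, 206]]
phA 362 [[214, 215], [184, 231], [170, 225], [202, 211]]
(array([0.44279482, 0.28778777, 0.01109751]), np.float64(0.00025309861150731256)) [[0.4426536  0.28808848 0.01      ]]
phB 766 [[288, 243], [270, 250], [256, 210], [273, 204]]
phB 564 [[264, 243], [238, 264], [219, 258], [246, 237]]
(array([0.44448289, 0.06481587, 0.00658171]), np.float64(0.0026012526455300735)) [[0.44636705 0.06345609 0.01      ]]
sepfelt 460 [[244, 234], [232, 238], [219, 206], [231, 201]]
sepfelt 220 [[236, 221], [218, 235], [206, 232], [225, 218]]
(array([0.46417123, 0.18120686, 0.02336909]), np.float64(0.0012005322742841165)) [[0.46632505 0.18128278 0.01      ]]
[121 119 113] [131 136 137]
```

```bash
python3 -c "
from h import *
go([0.42,0.06,0.30],np.deg2rad(108))"
```

```text
tcp [0.2065 0.5897 0.2264] turn -0.651 shift after turn [-0.0394 -0.5698 -0.0733]
```

```bash
python3 nudge.py '[[0,0,-0.015,-0.13,1],[0,0,-0.015,-0.13,1],[0,0,-0.015,-0.13,1],[0,0,-0.015,-0.13,1],[0,0,-0.013,-0.13,1],[-0.004,-0.045,0,0,1],[-0.004,-0.045,0,0,1],[-0.004,-0.045,0,0,1],[-0.004,-0.045,0,0,1],[-0.004,-0.045,0,0,1]]'; python3 nudge.py '[[-0.003,-0.04,0,0,1],[-0.003,-0.04,0,0,1],[-0.003,-0.04,0,0,1],[-0.003,-0.04,0,0,1],[-0.003,-0.04,0,0,1],[-0.003,-0.04,0,0,1],[-0.003,-0.04,0,0,1],[0,-0.04,0,0,1],[0,0,0,0,1],[0,0,0,0,1]]'; python3 -c "
from h import *
d=grab('wrist','w1');go([0.42,0.06,0.30],np.deg2rad(108));print(pose().round(3))"
```

```text
clock: 1.25
position: [0.2954, 0.3801, 0.2998]
ee_rot: [-0.49, 3.103, 0.0]
force: [1.3, 0.3, 0.2]
width: 0.998
gripper_force: 0.0
clock: 2.25
position: [0.4135, 0.0835, 0.2998]
ee_rot: [-0.486, 3.104, 0.001]
force: [-0.9, -0.0, 0.4]
width: 1.0
gripper_force: 0.0
tcp [0.4132 0.0846 0.2997] turn -0.001 shift after turn [ 0.0011 -0.0255 -0.0003]
[[-0.951 -0.308 -0.     0.413]
 [-0.308  0.951  0.     0.085]
 [ 0.     0.    -1.     0.3  ]
 [ 0.     0.     0.     1.   ]]
```

View pics/w1.png

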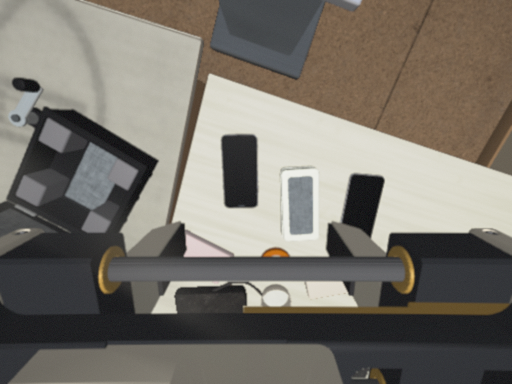

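Both phones, the pile and the case (left) are visible here. I'll shift over the case and take a second view.

```bash
python3 - <<'E'
from h import *
import pickle
pickle.dump(grab("wrist"),open("w1.pkl","wb"))
E
python3 nudge.py '[[-0.014,-0.04,0,0,1],[-0.014,-0.04,0,0,1],[-0.014,-0.04,0,0,1],[-0.014,-0.04,0,0,1],[-0.014,-0.04,0,0,1],[0,0,0,0,1],[0,0,0,0,1],[0,0,0,0,1],[0,0,0,0,1]]'; python3 - <<'E'
from h import *
import pickle
d=grab("wrist","w2"); pickle.dump(d,open("w2.pkl","wb"))
cv2.imwrite("pics/w2b.png",cv2.resize(d["image"],(800,600),interpolation=cv2.INTER_CUBIC))
E
```

```text
clock: 3.25
position: [0.5413, -0.0829, 0.2998]
ee_rot: [-0.494, 3.102, 0.001]
force: [-0.4, 0.2, -0.4]
width: 0.999
gripper_force: 0.0
```

View pics/w2b.png

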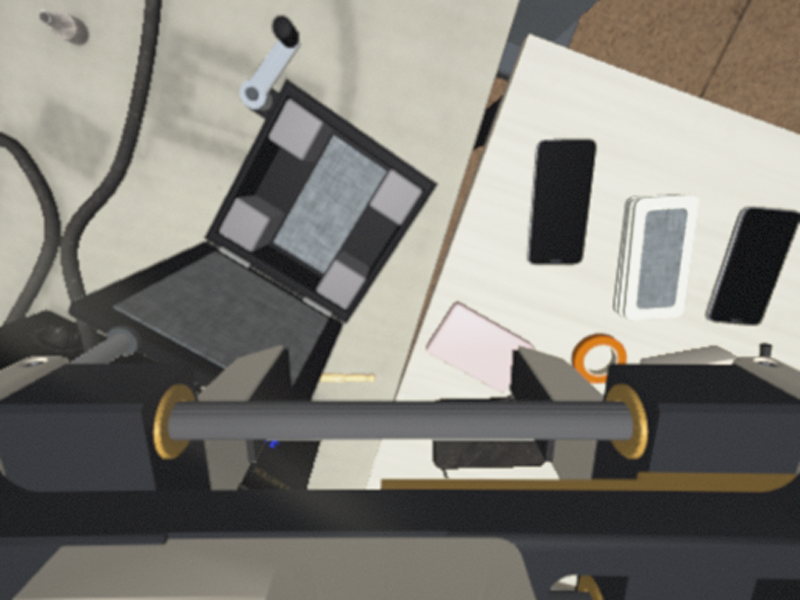

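The wrist view (800x600) shows the felt floor around (330,200) and the four grey block tops at (297,127), (398,196), (248,220) and (345,285). Phone B is at (562,200), the pile at (662,255) and phone A at (750,265).

```bash
python3 - <<'E'
from h import *
import pickle
w1=pickle.load(open("w1.pkl","rb"));w2=pickle.load(open("w2.pkl","rb"))
S=.64
g=w2["image"].astype(int)
for p in [(297,127),(398,196),(240,218),(340,280),(330,200),(255,160)]:
    x,y=int(p[0]*S),int(p[1]*S); print(p,g[y,x])
c=g[int(70*S):int(330*S),int(200*S):int(450*S)].astype(np.uint8)
c=cv2.resize(c,None,fx=4.6,fy=3.6,interpolation=cv2.INTER_CUBIC);cv2.imwrite("pics/c2.png",c);print(c.shape)
# phones, felt
t=grab("top")
def dark(d,p):
    m=comp(d["image"].max(2)<70,p); return quad(m)
for n,p1,p2 in [("B",(240,170),(360,128)),("felt",(300,205),(424,165))]:
    Q=[]
    for d,p in((w1,p1),(w2,p2)):
        if n=="B": m=comp(d["image"].max(2)<70,p)
        else: m=comp((d["image"].max(2)<190)&(d["image"].max(2)>90),p)
        q=quad(m); q=q[np.argsort(np.arctan2(*(q-q.mean(0)).T))]; Q.append(q); print(n,m.sum(),q.astype(int).tolist())
    X=np.array([tri([(w1,a),(w2,b)])[0] for a,b in zip(*Q)]); print(X.round(4).tolist(),X.mean(0).round(4))
E
```

```text
(297, 127) [169 166 168]
(398, 196) [172 169 171]
(240, 218) [159 157 158]
(340, 280) [164 161 164]
(330, 200) [154 149 141]
(255, 160) [30 31 27]
(601, 736, 3)
B 2286 [[221, 136], [224, 206], [255, 206], [255, 136]]
B 2678 [[345, 90], [338, 167], [371, 168], [381, 90]]
[[0.3919, 0.0167, 0.0069], [0.5091, 0.0554, 0.0065], [0.4925, 0.1088, 0.007], [0.3746, 0.0705, 0.0068]] [0.442  0.0629 0.0068]
felt 1374 [[287, 177], [289, 235], [312, 233], [312, 176]]
felt 1588 [[413, 135], [407, 198], [431, 196], [440, 133]]
[[0.4222, 0.143, 0.0198], [0.5205, 0.1817, 0.0226], [0.5051, 0.2203, 0.0201], [0.407, 0.1818, 0.0208]] [0.4637 0.1817 0.0208]
```

View pics/c2.png

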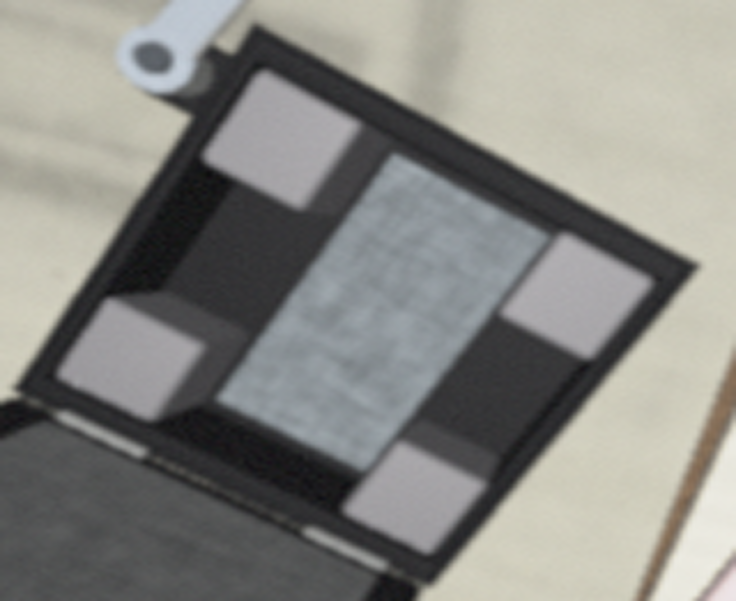

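```bash
cat > case.py <<'E'
from h import *
def blocks(d,seeds,lo=140):
    g=cv2.bilateralFilter(d["image"],5,20,3).astype(int)
    m=(g.min(2)>lo)&(abs(g[...,0]-g[...,2])<9)
    out=[]
    for s in seeds:
        k=comp(m,s,3); y,x=np.nonzero(k); out.append((x.mean(),y.mean())); print("blk",k.sum(),np.round(out[-1],1))
    return out
def casepose(P):  # P: FR,FL,BR,BL points (3D)
    c=P.mean(0); v=(P[2]+P[3]-P[0]-P[1])/2; w=(P[1]+P[3]-P[0]-P[2])/2
    print("pocket",c.round(4),"yaw x",np.arctan2(v[1],v[0]).round(4),"yaw y-90",(np.arctan2(w[1],w[0])-np.pi/2).round(4),"len",np.linalg.norm(v).round(4),np.linalg.norm(w).round(4))
E
python3 - <<'E'
from case import *
import pickle
w1=pickle.load(open("w1.pkl","rb"));w2=pickle.load(open("w2.pkl","rb"))
b2=blocks(w2,[(190,82),(254,125),(156,142),(218,181)])
casepose(plane(w2,b2,.065))
b1=blocks(w1,[(55,135),(124,173),(30,187),(98,220)],115)
casepose(np.array([tri([(w1,a),(w2,b)])[0] for a,b in zip(b1,b2)]))
casepose(plane(w1,b1,.065))
C=np.array([[265,70],[360,130],[303,210],[203,158],[570,233],[655,283],[588,358],[500,310],[110,297],[205,345],[153,418],[57,373],[400,440],[487,488],[432,555],[342,510]])/[4.6,3.6]+[128,44]
X=plane(w2,C,.065)[:,:2]
M=[]
for sx,sy in((-1,-1),(-1,1),(1,-1),(1,1)):
    xs=sorted([30*sx,69*sx]); ys=sorted([34.5*sy,70.5*sy])
    M+=[(xs[0],ys[0]),(xs[0],ys[1]),(xs[1],ys[1]),(xs[1],ys[0])]
M=np.array(M)/1e3
U,s,V=np.linalg.svd((M-M.mean(0)).T@(X-X.mean(0)));Rr=(U@V).T
print("fit",X.mean(0),np.arctan2(Rr[1,0],Rr[0,0]),"res mm",((X-X.mean(0)-M@Rr.T)*1e3).round(1).tolist())
E
```

```text
blk 660 [188.6  82.5]
blk 577 [252.7 125.8]
blk 534 [155.7 143.4]
blk 467 [217.6 181.6]
pocket [ 0.5198 -0.1686  0.065 ] yaw x -0.2633 yaw y-90 -0.2639 len 0.0983 0.1044
blk 578 [ 53.3 134.5]
blk 555 [120.2 173.4]
blk 483 [ 29.1 189.8]
blk 370 [ 94.2 223.1]
pocket [ 0.5198 -0.1692  0.0631] yaw x -0.2663 yaw y-90 -0.2605 len 0.0987 0.1045
pocket [ 0.5185 -0.1683  0.065 ] yaw x -0.265 yaw y-90 -0.2568 len 0.0971 0.1032
fit [ 0.5204693  -0.16719012] -0.2679008896322994 res mm [[1.9, 1.3], [3.5, -1.9], [-1.0, -0.6], [-0.3, 1.3], [1.2, 2.0], [1.4, -1.9], [-1.9, -2.2], [-1.8, 0.5], [1.1, 1.2], [0.7, -1.4], [-2.7, -0.3], [-1.7, 1.7], [0.8, 0.8], [2.1, -1.2], [-1.3, 0.1], [-1.8, 0.9]]
```

```bash
python3 - <<'E'
from h import *
import pickle
w1=pickle.load(open("w1.pkl","rb"));w2=pickle.load(open("w2.pkl","rb"))
for d,p in((w1,(240,170)),(w2,(360,128))):
    m=comp(d["image"].max(2)<70,p); q=quad(m); X=plane(d,q,.010)
    c=cv2.findContours(m.astype(np.uint8),0,cv2.CHAIN_APPROX_NONE)[0][0].reshape(-1,2)
    r=cv2.minAreaRect((plane(d,c,.01)[:,:2]*1e3).astype(np.float32)); print(plane(d,[diag(q)],.01).round(4),r)
go([.444,.0635,.06],1.888)
E
```

```text
[[0.4419 0.0631 0.01  ]] ((441.47076416015625, 63.04212951660156), (122.41381072998047, 55.638885498046875), 17.93440055847168)
[[0.442  0.0614 0.01  ]] ((442.2919006347656, 62.01414489746094), (124.34712219238281, 56.21306610107422), 18.541366577148438)
tcp [ 0.5414 -0.0834  0.2999] turn -0.002 shift after turn [0.0468 0.1698 0.24  ]
```

```bash
python3 nudge.py '[[0.01,0.034,0.02,0,1],[0.01,0.034,0.03,0,1],[0.01,0.034,0.03,0,1],[0.01,0.034,0.03,0,1],[0.01,0.034,0.03,0,1],[0,0,0.03,0,1],[0,0,0.03,0,1],[0,0,0.03,0,1],[0,0,0,0,1],[0,0,0,0,1]]'; python3 -c "
from h import *
d=grab('wrist','w3');go([.442,.0625,.003],1.888)"
```

```text
clock: 4.35
position: [0.4416, 0.0618, 0.0702]
ee_rot: [0.49, -3.102, 0.0]
force: [-0.8, 0.3, -0.2]
width: 0.999
gripper_force: 0.0
tcp [0.4423 0.0619 0.0708] turn -0.004 shift after turn [0.0002 0.0007 0.0678]
```

View pics/w3.png

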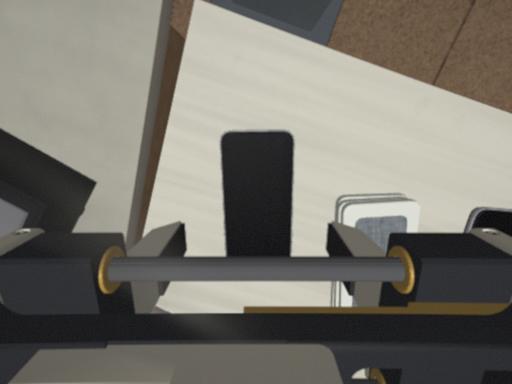

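Phone B sits centred between the fingers (columns 220–292). Descending to grip it.

```bash
python3 nudge.py '[[0,0.0007,0.03,0,1],[0,0,0.025,0,1],[0,0,0.0125,0,1],[0,0,0,0,1],[0,0,0,0,0.5],[0,0,0,0,0.5],[0,0,0,0,0.5],[0,0,0,0,0.5],[0,0,0,0,0.5],[0,0,0,0,0.5]]' 20; python3 -c "
from h import *
go([.442,.0625,.003],1.888);
go([.5198,-.1688,.13],-.264+np.pi/2)"
```

```text
clock: 5.4
position: [0.4419, 0.0625, 0.0028]
ee_rot: [-0.49, 3.102, 0.001]
force: [-0.8, -0.1, 8.5]
width: 0.673
gripper_force: 20.0
tcp [0.4419 0.0625 0.0028] turn -0.004 shift after turn [-0.     -0.     -0.0002]
tcp [0.4419 0.0625 0.0028] turn 0.577 shift after turn [-0.1356 -0.2029 -0.1272]
```

```bash
python3 nudge.py '[[0,0,-0.02,0,0.5],[0,0,-0.04,0,0.5],[0,0,-0.04,0,0.5],[0,0,-0.03,0.14,0.5],[0,0,0,0.14,0.5],[0,0,0,0.14,0.5],[0,0,0,0.14,0.5],[0,0,0,0.017,0.5],[0,0,0,0,0.5]]'; python3 nudge.py '[[-0.022,-0.034,0,0,0.5],[-0.022,-0.034,0,0,0.5],[-0.022,-0.034,0,0,0.5],[-0.022,-0.034,0,0,0.5],[-0.022,-0.034,0,0,0.5],[-0.022,-0.03,0,0,0.5],[-0.0036,-0.0029,0,0,0.5],[0,0,0,0,0.5],[0,0,0,0,0.5]]';  python3 -c "
from h import *
d=grab('wrist','w4');go([.5198,-.1688,.13],-.264+np.pi/2)"
```

```text
clock: 6.3
position: [0.4412, 0.0624, 0.1321]
ee_rot: [-0.408, -3.115, 0.0]
force: [-0.1, 1.0, -2.1]
width: 0.674
gripper_force: 20.0
clock: 7.2
position: [0.5189, -0.1678, 0.1318]
ee_rot: [-0.41, -3.113, -0.001]
force: [-0.1, 0.3, -2.1]
width: 0.674
gripper_force: 20.0
tcp [ 0.519  -0.1674  0.1319] turn 0.003 shift after turn [-0.0011 -0.0012  0.0019]
```

View pics/w4.png

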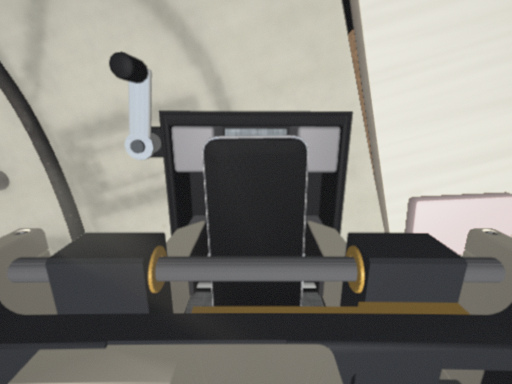

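```bash
python3 - <<'E'
from h import *
d=grab("wrist"); T=pose(); Ti=np.linalg.inv(T)
g=d["image"]
print(g[105:150,256].max(1).tolist()); print(g[105:150,186].max(1).tolist()); print(g[150,155:360].max(1).tolist())
f=lambda p,z:(Ti[:3,:3]@plane(d,[p],z)[0]+Ti[:3,3])[:2].round(4)
for r in (134,135,136,137,138): print(r,f((256,r),.139))
for r in (122,124,126,128): print(r,f((186,r),.065))
for c in (172,174,228,280,336,338): print(c,f((c,150),.065))
for c in (204,205,306,307): print(c,f((c,160),.139))
E
```

```text
[202, 204, 203, 204, 202, 175, 116, 64, 46, 45, 46, 47, 50, 47, 48, 48, 49, 45, 46, 43, 41, 52, 60, 85, 124, 148, 154, 156, 153, 146, 151, 169, 158, 106, 53, 42, 48, 51, 47, 49, 47, 46, 46, 48, 47]
[172, 172, 173, 174, 169, 144, 94, 55, 44, 43, 46, 49, 48, 51, 50, 46, 50, 46, 46, 37, 53, 96, 129, 148, 161, 168, 168, 167, 167, 165, 167, 167, 167, 167, 167, 166, 166, 166, 165, 167, 166, 167, 164, 165, 165]
[96, 88, 78, 65, 53, 48, 51, 45, 46, 45, 41, 44, 50, 55, 45, 36, 32, 66, 121, 147, 157, 161, 162, 162, 162, 162, 162, 162, 163, 163, 166, 164, 166, 165, 167, 167, 166, 167, 167, 166, 168, 168, 167, 168, 168, 169, 169, 164, 129, 78, 46, 45, 46, 45, 43, 46, 46, 49, 46, 46, 46, 50, 48, 49, 50, 50, 50, 46, 51, 47, 47, 51, 49, 49, 50, 45, 49, 50, 47, 46, 46, 47, 50, 50, 47, 45, 47, 47, 48, 49, 45, 47, 50, 50, 45, 47, 47, 46, 47, 47, 48, 47, 46, 45, 47, 46, 47, 47, 47, 48, 47, 47, 46, 48, 49, 46, 45, 46, 45, 48, 47, 46, 45, 45, 48, 47, 45, 48, 46, 49, 50, 45, 47, 48, 50, 46, 47, 47, 47, 44, 47, 44, 42, 42, 41, 42, 44, 41, 39, 39, 39, 87, 153, 174, 166, 164, 164, 165, 166, 165, 166, 164, 163, 163, 162, 161, 162, 161, 162, 159, 160, 159, 158, 159, 157, 159, 160, 158, 158, 159, 154, 139, 109, 63, 33, 44, 48, 54, 53, 45, 41, 40, 78, 148, 197, 206, 207, 207, 206, 207, 206, 205, 205, 203, 206]
134 [0.0663 0.0001]
135 [0.0657 0.0001]
136 [0.0652 0.0001]
137 [0.0646 0.0001]
138 [0.0641 0.0001]
122 [ 0.0703 -0.0569]
124 [ 0.0687 -0.057 ]
126 [ 0.0671 -0.0571]
128 [ 0.0655 -0.0572]
172 [ 0.0476 -0.0703]
174 [ 0.0476 -0.0686]
228 [ 0.0476 -0.0234]
280 [0.0476 0.0202]
336 [0.0476 0.0671]
338 [0.0476 0.0687]
204 [ 0.0518 -0.0294]
205 [ 0.0518 -0.0288]
306 [0.0518 0.0285]
307 [0.0518 0.029 ]
```

```bash
python3 nudge.py '[[-0.0015,-0.0012,0,0.003,0.5],[0,0,0,0,0.5],[0,0,0.03,0,0.5],[0,0,0.03,0,0.5],[0,0,0.025,0,0.5],[0,0,0.015,0,0.5],[0,0,0.01,0,0.5],[0,0,0.005,0,0.5],[0,0,0,0,0.5]]'; python3 -c "
from h import *
go([.5198,-.1688,.0135],-.264+np.pi/2)"
```

```text
clock: 8.2
position: [0.5207, -0.1704, 0.0171]
ee_rot: [-0.418, -3.114, -0.0]
force: [0.1, -0.5, -2.0]
width: 0.671
gripper_force: 20.0
tcp [ 0.5207 -0.1704  0.0171] turn -0.003 shift after turn [0.0013 0.0013 0.0036]
```

```bash
python3 nudge.py '[[0.001,0.0012,0,0,0.5],[0,0,0.002,0,0.5],[0,0,0.001,0,0.5],[0,0,0,0,0.5]]'; python3 nudge.py '[[0,0,0,0,0.85],[0,0,0,0,0.85],[0,0,0,0,0.85],[0,0,0,0,0.85],[0,0,-0.02,0,0.85],[0,0,-0.04,0,0.85],[0,0,-0.05,0,0.85],[0,0,-0.03,0,0.85],[0,0,0,0,1],[0,0,0,0,1]]'; python3 - <<'E'
from h import *
d=grab('wrist','w5');pose()
t=grab("top"); m=comp((t["image"].max(2)<150),(233,220)); q=quad(m);print(m.sum())
print(plane(t,[diag(q)],.0225),plane(t,q,.0225).round(3).tolist())
mA=comp(t["image"].max(2)<80,(196,228)); q=quad(mA); print(mA.sum(),plane(t,[diag(q)],.01))
E
```

```text
clock: 8.6
position: [0.5201, -0.169, 0.0144]
ee_rot: [0.418, 3.113, 0.0]
force: [0.2, -1.0, -3.2]
width: 0.673
gripper_force: 20.0
clock: 9.6
position: [0.5203, -0.1689, 0.1547]
ee_rot: [0.417, 3.112, 0.001]
force: [0.2, 0.8, -0.9]
width: 0.97
gripper_force: 0.0
440
[[0.4652447  0.18058182 0.0225    ]] [[0.427, 0.145, 0.022], [0.413, 0.18, 0.022], [0.504, 0.217, 0.022], [0.521, 0.182, 0.022]]
730 [[0.44122424 0.28807531 0.01      ]]
```

View pics/w5.png

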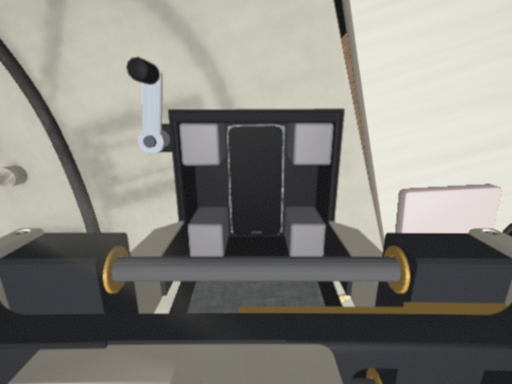

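Phone B lies flat in the pocket, centred between the blocks. Next, the top separator.

```bash
python3 -c "
from h import *
go([.464,.181,.12],1.946)"
```

```text
tcp [ 0.5193 -0.1686  0.1532] turn -0.642 shift after turn [-0.0768  0.3455  0.0335]
```

```bash
python3 nudge.py '[[0,0.04,0,0,1],[0,0.04,0,0,1],[0,0.04,0,0,1],[0,0.04,0,0,1],[0,0,0,-0.13,1],[0,0,0,-0.13,1],[0,0,0,-0.13,1],[0,0,0,-0.13,1],[0,0,0,-0.122,1],[0,0,0,0,1]]'; python3 nudge.py '[[0.003,0.04,0,0,1],[0.003,0.04,0,0,1],[0.003,0.04,0,0,1],[0.004,0.04,0.01,0,1],[0.003,0.03,0.01,0,1],[0.003,0.0273,0.0135,0,1],[0,0,0,0,1],[0,0,0,0,1]]'; cat > sep.py <<'E'
from h import *
import sys
zt=float(sys.argv[1])
d=grab("wrist",sys.argv[2]); T=pose(); p=project(d,[.464,.181,zt])[0]
g=d["image"].max(2)
# white frame of the separator against the wood: felt is darker than both
m=comp((g<190)&(g>90),project(d,[.445,.175,zt])[0],8)
c=max(cv2.findContours(m.astype(np.uint8),0,cv2.CHAIN_APPROX_NONE)[0],key=len).reshape(-1,2)
r=cv2.minAreaRect((plane(d,c,zt)[:,:2]*1e3).astype(np.float32)); print("felt",m.sum(),np.round(r[0],1),np.round(r[1],1),r[2])
go([.464,.181,.10],1.946)
E
python3 sep.py .0225 w6
```

```text
clock: 10.7
position: [0.5613, -0.0149, 0.1528]
ee_rot: [0.588, -3.084, -0.001]
force: [-0.4, -1.3, 0.7]
width: 1.003
gripper_force: 0.0
clock: 11.5
position: [0.4641, 0.1806, 0.1198]
ee_rot: [0.583, -3.085, 0.001]
force: [-0.5, -0.1, 0.2]
width: 1.002
gripper_force: 0.0
felt 4532 [463.5 181.2] [107.1  44.4] 21.444372177124023
tcp [0.4649 0.1799 0.1203] turn -0.002 shift after turn [0.0004 0.0014 0.0203]
```

View pics/w6.png

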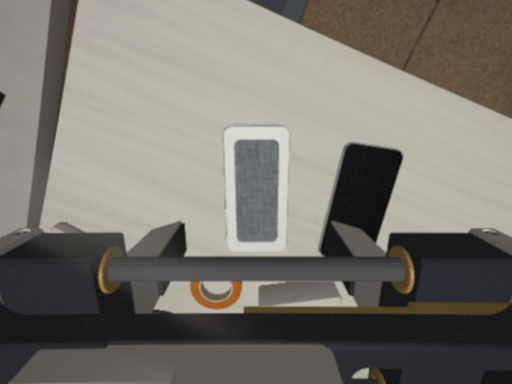

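```bash
python3 nudge.py '[[0.0006,0.0012,0.03,0,1],[0,0,0.03,0,1],[0,0,0.025,0,1],[0,0,0.012,0,1],[0,0,0.0055,0,1],[0,0,0,0,1]]'; python3 -c "
from h import *
go([.4635,.1812,.0175],1.946)"
```

```text
clock: 12.15
position: [0.4643, 0.1809, 0.0182]
ee_rot: [0.583, -3.087, 0.0]
force: [-0.1, 0.9, 0.4]
width: 1.0
gripper_force: 0.0
tcp [0.4643 0.1809 0.0182] turn -0.002 shift after turn [0.0006 0.0006 0.0007]
```

```bash
python3 nudge.py '[[0.0006,0.0006,0.0005,0,1],[0,0,0,0,0.5],[0,0,0,0,0.5],[0,0,0,0,0.5],[0,0,0,0,0.5],[0,0,0,0,0.5],[0,0,0,0,0.5],[0,0,-0.01,0,0.5],[0,0,-0.04,0,0.5],[0,0,-0.045,0,0.5]]' 15; python3 nudge.py '[[0,0,-0.045,0,0.5],[0,-0.02,0,0.13,0.5],[0,-0.02,0,0.13,0.5],[0,-0.02,0,0.13,0.5],[0,-0.02,0,0.13,0.5],[0,0,0,0.12,0.5],[0,0,0,0,0.5],[0,0,0,0,0.5]]'; python3 -c "
from h import *
go([.5198,-.1688,.15],-.264+np.pi/2)
t=grab('top')['image'];s=grab('scene')['image'];cv2.imwrite('pics/ts7.png',np.vstack([t[110:270,100:420],s[190:350,150:470]]))"
```

```text
clock: 13.15
position: [0.4619, 0.181, 0.1132]
ee_rot: [0.585, -3.083, 0.002]
force: [0.9, 1.1, 0.6]
width: 0.68
gripper_force: 15.0
clock: 13.95
position: [0.4772, 0.1043, 0.158]
ee_rot: [0.408, 3.115, 0.0]
force: [0.6, -0.3, -0.6]
width: 0.686
gripper_force: 15.0
tcp [0.4772 0.1043 0.158 ] turn 0.003 shift after turn [-0.1124 -0.2525  0.008 ]
```

View pics/ts7.png

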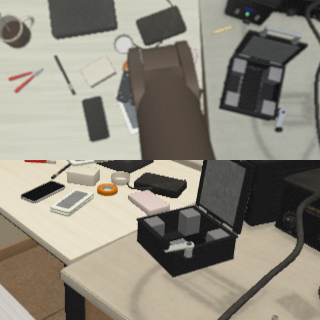

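```bash
python3 nudge.py '[[-0.016,-0.036,0,0.003,0.5],[-0.016,-0.036,0,0,0.5],[-0.016,-0.036,0,0,0.5],[-0.016,-0.036,0,0,0.5],[-0.016,-0.036,0,0,0.5],[-0.016,-0.036,0.01,0,0.5],[-0.0164,-0.0365,0.01,0,0.5],[0,0,0.0,0,0.5],[0,0,0,0,0.5]]'; cat > chk.py <<'E'
from h import *
import sys
zt=float(sys.argv[1]); zr=.065   # top of carried thing relative to TCP; block tops
d=grab("wrist"); T=pose(); Ti=np.linalg.inv(T); g=d["image"].max(2).astype(float)
f=lambda p,z:(Ti[:3,:3]@plane(d,[p],z)[0]+Ti[:3,3])[:2].round(4)
def edges(a,th=30):
    s=cv2.GaussianBlur(a.reshape(1,-1),(3,1),0)[0] if 0 else a; e=np.abs(np.diff(s)); 
    return [(i+.5,int(s[i+1]-s[i])) for i in range(1,len(e)-1) if e[i]>th and e[i]>=e[i-1] and e[i]>e[i+1]]
z=T[2,3]+zt
print("col256",[(r,v,f((256,r),z)[0]) for r,v in edges(g[:240,256])])
for c in(186,326): print("col",c,[(r,v,f((c,r),zr)[0]) for r,v in edges(g[:240,c])])
print("row150",[(c,v,f((c,150),zr)[1],f((c,150),z)[1]) for c,v in edges(g[150])])
go([.5198,-.1688,.0235],-.264+np.pi/2)
E
python3 chk.py 0.0065
```

```text
clock: 14.95
position: [0.5187, -0.17, 0.1374]
ee_rot: [-0.42, -3.112, -0.0]
force: [-0.5, 0.6, -0.1]
width: 0.681
gripper_force: 15.0
col256 [(110.5, -60, np.float64(0.0784)), (126.5, 54, np.float64(0.07)), (128.5, -60, np.float64(0.069)), (134.5, 70, np.float64(0.0657)), (156.5, -60, np.float64(0.0535))]
col 186 [(110.5, -47, np.float64(0.0791)), (125.5, 42, np.float64(0.0671)), (170.5, -43, np.float64(0.0288)), (225.5, 35, np.float64(-0.0235))]
col 326 [(110.5, -64, np.float64(0.0789)), (124.5, 37, np.float64(0.0677)), (169.5, -40, np.float64(0.0295))]
row150 [(42.5, -52, np.float64(-0.1827), np.float64(-0.12)), (58.5, 46, np.float64(-0.1694), np.float64(-0.1112)), (137.5, -33, np.float64(-0.1027), np.float64(-0.0675)), (149.5, 41, np.float64(-0.0925), np.float64(-0.0609)), (157.5, -51, np.float64(-0.0856), np.float64(-0.0564)), (177.5, 44, np.float64(-0.0685), np.float64(-0.0452)), (201.5, 48, np.float64(-0.048), np.float64(-0.0317)), (310.5, -46, np.float64(0.0456), np.float64(0.0296)), (338.5, -50, np.float64(0.0696), np.float64(0.0453)), (348.5, 58, np.float64(0.0781), np.float64(0.0509)), (368.5, -38, np.float64(0.0952), np.float64(0.0621)), (377.5, 45, np.float64(0.1028), np.float64(0.0671))]
tcp [ 0.5189 -0.1686  0.1375] turn -0.002 shift after turn [-0.001 -0.     0.114]
```

```bash
python3 nudge.py '[[-0.001,0.001,0,0,0.5],[0,0,0.03,0,0.5],[0,0,0.03,0,0.5],[0,0,0.025,0,0.5],[0,0,0.015,0,0.5],[0,0,0.008,0,0.5],[0,0,0.005,0,0.5],[0,0,0,0,0.5]]'; python3 -c "
from h import *
go([.5198,-.1688,.0225],-.264+np.pi/2)"
```

```text
clock: 15.8
position: [0.5205, -0.168, 0.0248]
ee_rot: [0.418, 3.114, 0.0]
force: [0.6, -0.1, 0.7]
width: 0.682
gripper_force: 15.0
tcp [ 0.5205 -0.168   0.0248] turn -0.003 shift after turn [ 0.0004 -0.0009  0.0023]
```

Next I need to drop to just above contact, release and retract, then move left toward phone A.

```bash
python3 nudge.py '[[0,0,0.0015,0,0.5],[0,0,0.001,0,0.5],[0,0,0,0,0.5]]';python3 nudge.py '[[0,0,0,0,0.85],[0,0,0,0,0.85],[0,0,0,0,0.85],[0,0,0,0,0.85],[0,0,-0.02,0,0.85],[0,0,-0.04,0,0.85],[0,0,-0.05,0,0.85],[0,0,-0.03,0,0.85],[0,0,0,0,1],[0,0,0,0,1]]'; python3 - <<'E'
from h import *
import pickle
d=grab("wrist","w8"); pickle.dump(d,open("w8.pkl","wb"))
t=grab("top");s=grab("scene");out=[]
for d,p in((t,(196,228)),(s,(193,221))):
    m=comp(d["image"].max(2)<80,p); q=quad(m); out.append((d,diag(q)))
    c=max(cv2.findContours(m.astype(np.uint8),0,cv2.CHAIN_APPROX_NONE)[0],key=len).reshape(-1,2)
    print(m.sum(),plane(d,[diag(q)],.01).round(4),cv2.minAreaRect((plane(d,c,.01)[:,:2]*1e3).astype(np.float32)))
print(tri(out)); go([.4415,.288,.12],1.78)
E
```

```text
clock: 16.1
position: [0.5205, -0.1687, 0.0226]
ee_rot: [0.419, 3.113, 0.0]
force: [0.3, -0.5, -0.4]
width: 0.682
gripper_force: 15.0
clock: 17.1
position: [0.5205, -0.1685, 0.1627]
ee_rot: [0.419, 3.112, 0.001]
force: [-0.0, 0.5, -0.0]
width: 0.971
gripper_force: 0.0
732 [[0.4423 0.2879 0.01  ]] ((443.5948486328125, 288.8075256347656), (121.91582489013672, 52.73088073730469), 12.236577033996582)
360 [[0.442 0.29  0.01 ]] ((438.2374267578125, 288.20953369140625), (125.29027557373047, 53.71316146850586), 12.41633415222168)
(array([0.44167989, 0.28810181, 0.01084088]), np.float64(0.0007005901564371242))
tcp [ 0.5193 -0.1683  0.161 ] turn -0.477 shift after turn [-0.0187  0.4625  0.0414]
```

View pics/w8.png

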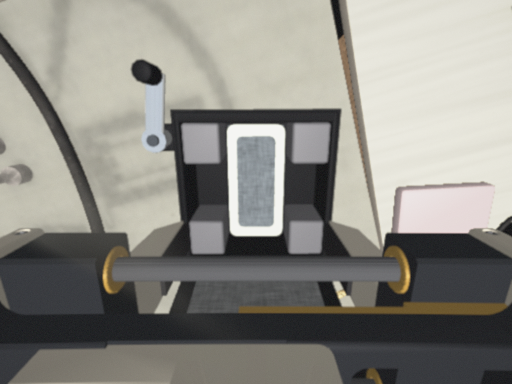

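```bash
python3 nudge.py '[[0,0.04,0,0,1],[0,0.04,0,0,1],[0,0.04,0,0,1],[0,0.04,0,0,1],[0,0,0,-0.12,1],[0,0,0,-0.12,1],[0,0,0,-0.12,1],[0,0,0,-0.12,1],[0.007,0.04,0,0,1],[0.007,0.04,0,0,1]]'; python3 nudge.py '[[0.007,0.04,0,0,1],[0.007,0.04,0,0,1],[0.007,0.04,0,0,1],[0.007,0.04,0.01,0,1],[0.007,0.04,0.01,0,1],[0.006,0.04,0.02,0,1],[0,0,0,0,1],[0,0,0,0,1]]'; cat > ph.py <<'E'
from h import *
d=grab("wrist"); T=pose()
m=comp(d["image"].max(2)<70,project(d,[.42,.283,.01])[0],8)
c=max(cv2.findContours(m.astype(np.uint8),0,cv2.CHAIN_APPROX_NONE)[0],key=len).reshape(-1,2)
X=plane(d,c,.01)[:,:2]
r=cv2.minAreaRect((X*1e3).astype(np.float32)); print(m.sum(),r)
L=(X-T[:2,3])@T[:2,:2]; print("tool frame x",L[:,0].min(),L[:,0].max(),"y",L[:,1].min(),L[:,1].max(), "rows",c[:,1].min(),c[:,1].max())
go([.4417,.288,.003],1.785)
E
python3 ph.py
```

```text
clock: 18.25
position: [0.5312, 0.0601, 0.1609]
ee_rot: [0.327, -3.123, 0.001]
force: [-0.5, 1.3, -0.3]
width: 1.001
gripper_force: 0.0
clock: 19.05
position: [0.4401, 0.287, 0.1206]
ee_rot: [0.336, -3.121, 0.003]
force: [0.8, -0.9, -1.0]
width: 1.003
gripper_force: 0.0
6309 ((439.8541564941406, 289.8998718261719), (123.8591537475586, 57.87228775024414), 12.341472625732422)
tool frame x -0.061624008412369265 0.062344986922296654 y -0.024985030175793278 0.03306702445569746 rows 130 244
tcp [0.4411 0.286  0.1213] turn -0.002 shift after turn [-0.0012  0.002   0.1183]
```

```bash
python3 nudge.py '[[0,0.003,0.03,0,1],[0,0,0.03,0,1],[0,0,0.03,0,1],[0,0,0.018,0,1],[0,0,0.010,0,1],[0,0,0,0,1]]'; python3 -c "
from h import *
go([.4417,.288,.003],1.785)"
```

```text
clock: 19.7
position: [0.4409, 0.2882, 0.0034]
ee_rot: [0.329, -3.123, 0.002]
force: [0.2, 0.1, 0.8]
width: 1.002
gripper_force: 0.0
tcp [0.4409 0.2882 0.0034] turn -0.004 shift after turn [-0.0007 -0.0004  0.0004]
```

```bash
python3 nudge.py '[[0,0,0.0005,0,0.5],[0,0,0,0,0.5],[0,0,0,0,0.5],[0,0,0,0,0.5],[0,0,0,0,0.5],[0,0,0,0,0.5],[0,0,-0.02,0,0.5],[0,0,-0.04,0,0.5],[0,0,-0.045,0,0.5],[0,0,-0.045,0,0.5]]' 20; python3 nudge.py '[[0,-0.02,0,0.12,0.5],[0,-0.02,0,0.12,0.5],[0,-0.02,0,0.12,0.5],[0,-0.02,0,0.117,0.5],[0,0,0,0,0.5],[0,0,0,0,0.5],[0,0,0,0,0.5]]'; python3 -c "
from h import *
go([.5198,-.1688,.14],-.264+np.pi/2)"
```

```text
clock: 20.7
position: [0.4402, 0.2893, 0.155]
ee_rot: [0.332, -3.123, 0.001]
force: [1.2, 0.8, -2.2]
width: 0.669
gripper_force: 20.0
clock: 21.4
position: [0.4433, 0.2115, 0.1537]
ee_rot: [0.411, 3.115, 0.001]
force: [-0.4, 0.4, -1.4]
width: 0.672
gripper_force: 20.0
tcp [0.4433 0.2115 0.1537] turn 0.002 shift after turn [-0.1731 -0.3472  0.0136]
```

```bash
python3 nudge.py '[[-0.018,-0.036,0,0,0.5],[-0.018,-0.036,0,0,0.5],[-0.018,-0.036,0,0,0.5],[-0.018,-0.036,0,0,0.5],[-0.018,-0.036,0,0,0.5],[-0.018,-0.036,0,0,0.5],[-0.018,-0.036,0,0,0.5],[-0.018,-0.036,0,0,0.5],[-0.018,-0.036,0,0,0.5]]'; python3 nudge.py '[[-0.011,-0.0232,0.014,0,0.5],[0,0,0,0,0.5],[0,0,0,0,0.5]]'; python3 chk.py .007
```

```text
clock: 22.3
position: [0.5156, -0.1453, 0.1536]
ee_rot: [0.41, 3.115, 0.001]
force: [1.0, 0.6, -0.5]
width: 0.676
gripper_force: 20.0
clock: 22.6
position: [0.5194, -0.1694, 0.1391]
ee_rot: [-0.414, -3.113, -0.0]
force: [0.3, 0.7, -2.0]
width: 0.671
gripper_force: 20.0
col256 [(110.5, -57, np.float64(0.0785)), (125.5, 90, np.float64(0.0707)), (134.5, -42, np.float64(0.0659)), (136.5, -60, np.float64(0.0648))]
col 186 [(109.5, -50, np.float64(0.08)), (124.5, 43, np.float64(0.068)), (169.5, -49, np.float64(0.0294)), (225.5, 35, np.float64(-0.0242))]
col 326 [(109.5, -62, np.float64(0.0798)), (124.5, 41, np.float64(0.0678)), (169.5, -42, np.float64(0.0293)), (225.5, 41, np.float64(-0.0243))]
row150 [(43.5, -55, np.float64(-0.1828), np.float64(-0.1185)), (59.5, 48, np.float64(-0.1693), np.float64(-0.1097)), (156.5, -52, np.float64(-0.0867), np.float64(-0.0562)), (177.5, 44, np.float64(-0.0686), np.float64(-0.0445)), (204.5, -60, np.float64(-0.0453), np.float64(-0.0294)), (306.5, 61, np.float64(0.043), np.float64(0.0277)), (337.5, -48, np.float64(0.0698), np.float64(0.045)), (346.5, 57, np.float64(0.0775), np.float64(0.05)), (367.5, -38, np.float64(0.0956), np.float64(0.0617)), (376.5, 51, np.float64(0.1033), np.float64(0.0667))]
tcp [ 0.5196 -0.1686  0.1394] turn 0.001 shift after turn [-0.0004 -0.0002  0.1159]
```

```bash
python3 nudge.py '[[-0.001,0.001,0,0,0.5],[0,0,0.03,0,0.5],[0,0,0.03,0,0.5],[0,0,0.025,0,0.5],[0,0,0.013,0,0.5],[0,0,0.005,0,0.5],[0,0,0.0025,0,0.5],[0,0,0,0,0.5],[0,0,0,0,0.5]]'; python3 -c "
from h import *
go([.5198,-.1688,.0315],-.264+np.pi/2)"
```

```text
clock: 23.55
position: [0.5213, -0.1692, 0.0352]
ee_rot: [0.414, 3.113, 0.0]
force: [0.0, 0.3, -2.1]
width: 0.672
gripper_force: 20.0
tcp [ 0.5213 -0.1692  0.0352] turn -0.001 shift after turn [0.0016 0.     0.0037]
```

```bash
python3 nudge.py '[[0.001,0,0.002,0,0.5],[0,0,0.0015,0,0.5],[0,0,0,0,0.5]]';python3 nudge.py '[[0,0,0,0,0.85],[0,0,0,0,0.85],[0,0,0,0,0.85],[0,0,0,0,0.85],[0,0,-0.02,0,0.85],[0,0,-0.04,0,0.85],[0,0,-0.05,0,0.85],[0,0,-0.02,0,0.85],[0,0,0,0,1],[0,0,0,0,1]]'; python3 - <<'E'
from h import *
d=grab("wrist","w9"); T=pose();Ti=np.linalg.inv(T)
m=comp(d["image"].max(2)<75,(256,180))
y,x=np.nonzero(m);print("phone px",m.sum(),x.min(),x.max(),y.min(),y.max())
c=max(cv2.findContours(m.astype(np.uint8),0,cv2.CHAIN_APPROX_NONE)[0],key=len).reshape(-1,2)
X=plane(d,c,.038)[:,:2]; print(cv2.minAreaRect((X*1e3).astype(np.float32)))
go([.464,.181,.12],1.946)
E
```

```text
clock: 23.85
position: [0.5202, -0.1689, 0.032]
ee_rot: [0.415, 3.112, 0.001]
force: [-2.7, 1.4, 12.5]
width: 0.671
gripper_force: 20.0
clock: 24.85
position: [0.5196, -0.1685, 0.1605]
ee_rot: [0.414, 3.114, 0.001]
force: [-0.0, 0.5, -0.4]
width: 0.973
gripper_force: 0.0
phone px 24625 154 511 111 306
((581.2742309570312, -74.74359130859375), (434.70654296875, 210.46568298339844), 60.90470886230469)
tcp [ 0.5191 -0.1684  0.1598] turn -0.64 shift after turn [-0.0768  0.3453  0.0401]
```

```bash
python3 nudge.py '[[0,0.04,0,0,1],[0,0.04,0,0,1],[0,0.04,0,0,1],[0,0.04,0,0,1],[0,0,0,-0.13,1],[0,0,0,-0.13,1],[0,0,0,-0.13,1],[0,0,0,-0.13,1],[0,0,0,-0.12,1],[0,0,0,0,1]]'; python3 nudge.py '[[0.003,0.04,0,0,1],[0.003,0.04,0,0,1],[0.003,0.04,0,0,1],[0.004,0.04,0.01,0,1],[0.003,0.03,0.01,0,1],[0.003,0.0273,0.0205,0,1],[0,0,0,0,1],[0,0,0,0,1]]'; python3 sep.py .0145 w10
```

```text
clock: 25.9
position: [0.5606, -0.0146, 0.1591]
ee_rot: [0.588, -3.083, -0.001]
force: [-0.3, 0.0, -0.1]
width: 1.0
gripper_force: 0.0
clock: 26.7
position: [0.4633, 0.1808, 0.1192]
ee_rot: [0.583, -3.085, 0.002]
force: [0.1, -0.6, 0.8]
width: 0.998
gripper_force: 0.0
felt 93638 [412.2 182.3] [241.8 500.4] 21.44736671447754
tcp [0.4642 0.1801 0.1198] turn -0.002 shift after turn [-0.0002  0.0009  0.0198]
```

View pics/w9.png

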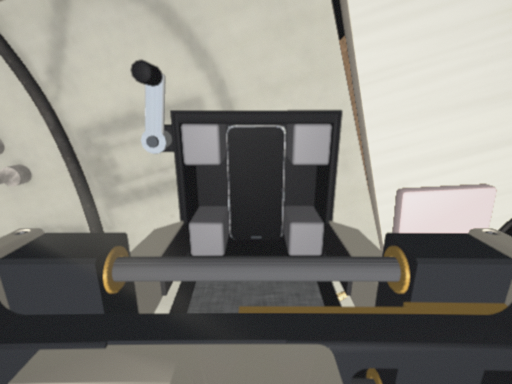

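```bash
sed -i 's/g<190)&(g>90)/g<150)\&(g>90)/' sep.py; python3 sep.py .0145 w10; python3 -c "
from h import *
print(cv2.imread('pics/w10.png')[150:190:5,215:300:5].max(2))"
```

```text
felt 4122 [464.2 179.4] [105.8  42.8] 21.116744995117188
tcp [0.4647 0.1798 0.1201] turn -0.003 shift after turn [0.0002 0.0014 0.0201]
[[168 168 192 199 113 100 101 100  94 107 110 106 104 197 196 168 171]
 [166 168 189 196 107  98 101  95  97 109 109 102 107 197 193 161 164]
 [167 168 186 196 106 102 108 104 103 111 106 100 106 196 192 164 164]
 [166 166 188 197 115 105 107 105  98 103 101 100 108 194 188 169 167]
 [167 168 184 196 117 103 108 109 102 107 105 100 100 195 183 167 168]
 [169 169 181 195 116 105 106 103 101 108 101 104 113 194 179 168 167]
 [168 167 175 196 121  98 101 106 102 108 105 106 124 194 182 169 167]
 [168 167 173 196 117 104 103 105 106 106 107 103 111 194 176 170 170]]
```

```bash
python3 nudge.py '[[0,0,0.03,0,1],[0,0,0.03,0,1],[0,0,0.03,0,1],[0,0,0.014,0,1],[0,0,0.006,0,1],[0,0,0,0,1]]'; python3 -c "
from h import *
go([.4642,.1798,.0095],1.943)"
```

```text
clock: 27.4
position: [0.4646, 0.1799, 0.01]
ee_rot: [0.582, -3.087, 0.001]
force: [0.1, -0.1, 0.3]
width: 0.999
gripper_force: 0.0
tcp [0.4646 0.1799 0.01  ] turn 0.001 shift after turn [0.0004 0.0001 0.0005]
```

```bash
python3 nudge.py '[[0,0,0.0003,0,1],[0,0,0,0,0.5],[0,0,0,0,0.5],[0,0,0,0,0.5],[0,0,0,0,0.5],[0,0,0,0,0.5],[0,0,0,0,0.5],[0,0,-0.01,0,0.5],[0,0,-0.04,0,0.5],[0,0,-0.045,0,0.5]]' 15; python3 nudge.py '[[0,0,-0.045,0,0.5],[0,-0.02,0,0.13,0.5],[0,-0.02,0,0.13,0.5],[0,-0.02,0,0.13,0.5],[0,-0.02,0,0.13,0.5],[0,0,0,0.12,0.5],[0,0,0,0,0.5],[0,0,0,0,0.5]]'; python3 -c "
from h import *
go([.5198,-.1688,.138],-.264+np.pi/2)"
```

```text
clock: 28.4
position: [0.463, 0.1801, 0.1054]
ee_rot: [0.585, -3.083, 0.002]
force: [0.7, 0.7, -0.4]
width: 0.682
gripper_force: 15.0
clock: 29.2
position: [0.4783, 0.1033, 0.1502]
ee_rot: [-0.408, -3.115, -0.0]
force: [0.1, 0.4, -0.4]
width: 0.683
gripper_force: 15.0
tcp [0.4783 0.1033 0.1502] turn 0.003 shift after turn [-0.1111 -0.2519  0.0121]
```

```bash
python3 nudge.py '[[-0.016,-0.036,0,0.003,0.5],[-0.016,-0.036,0,0,0.5],[-0.016,-0.036,0,0,0.5],[-0.016,-0.036,0,0,0.5],[-0.016,-0.036,0,0,0.5],[-0.016,-0.036,0,0,0.5],[-0.015,-0.036,0.012,0,0.5],[0,0,0.0,0,0.5],[0,0,0,0,0.5],[0,0,0,0,0.5]]'; python3 chk.py .0065
```

```text
clock: 30.2
position: [0.519, -0.1679, 0.1378]
ee_rot: [-0.414, -3.114, -0.002]
force: [-0.8, -0.2, -1.0]
width: 0.683
gripper_force: 15.0
col256 [(110.5, -54, np.float64(0.0786)), (126.5, 48, np.float64(0.0702)), (129.5, -39, np.float64(0.0686)), (133.5, 69, np.float64(0.0665)), (155.5, -62, np.float64(0.0543))]
col 186 [(110.5, -46, np.float64(0.0792)), (125.5, 43, np.float64(0.0672)), (170.5, -47, np.float64(0.0288)), (224.5, 35, np.float64(-0.0226))]
col 326 [(110.5, -61, np.float64(0.0792)), (125.5, 40, np.float64(0.0672)), (170.5, -41, np.float64(0.0288)), (225.5, 36, np.float64(-0.0236))]
row150 [(40.5, -45, np.float64(-0.1835), np.float64(-0.1199)), (57.5, 46, np.float64(-0.1693), np.float64(-0.1107)), (135.5, -32, np.float64(-0.1035), np.float64(-0.0676)), (146.5, 39, np.float64(-0.0941), np.float64(-0.0615)), (154.5, -52, np.float64(-0.0873), np.float64(-0.057)), (174.5, 50, np.float64(-0.0701), np.float64(-0.0458)), (201.5, 54, np.float64(-0.047), np.float64(-0.0307)), (310.5, -44, np.float64(0.0468), np.float64(0.0307)), (335.5, -42, np.float64(0.0683), np.float64(0.0447)), (345.5, 69, np.float64(0.0768), np.float64(0.0503)), (366.5, -36, np.float64(0.0948), np.float64(0.062)), (375.5, 48, np.float64(0.1025), np.float64(0.067))]
tcp [ 0.5191 -0.1676  0.138 ] turn -0.0 shift after turn [-0.001  -0.0011  0.1145]
```

```bash
python3 nudge.py '[[-0.0017,-0.001,0,0,0.5],[0,0,0.03,0,0.5],[0,0,0.03,0,0.5],[0,0,0.02,0,0.5],[0,0,0.010,0,0.5],[0,0,0.0045,0,0.5],[0,0,0,0,0.5],[0,0,0,0,0.5]]'; python3 -c "
from h import *
go([.5198,-.1688,.0405],-.264+np.pi/2)"
```

```text
clock: 31.05
position: [0.521, -0.171, 0.0443]
ee_rot: [0.419, 3.112, -0.0]
force: [-0.2, -0.2, -0.4]
width: 0.679
gripper_force: 15.0
tcp [ 0.521  -0.171   0.0443] turn -0.004 shift after turn [0.0017 0.0018 0.0038]
```

```bash
python3 nudge.py '[[0.001,0.0015,0,0,0.5],[0,0,0.002,0,0.5],[0,0,0.0018,0,0.5],[0,0,0,0,0.5]]';python3 nudge.py '[[0,0,0,0,0.85],[0,0,0,0,0.85],[0,0,0,0,0.85],[0,0,0,0,0.85],[0,0,-0.02,0,0.85],[0,0,-0.04,0,0.85],[0,0,-0.05,0,0.85],[0,0,-0.03,0,1],[0,0,0,0,1],[0,0,0,0,1]]'; python3 - <<'E'
from h import *
d=grab("wrist"); t=grab("top"); s=grab("scene")
cv2.imwrite("pics/f1.png",np.vstack([np.hstack([d["image"][60:260,110:380],cv2.resize(t["image"][110:250,290:430],(200,200))]),np.hstack([cv2.resize(s["image"][130:310,270:430],(270,304)),cv2.resize(t["image"][170:260,170:310],(200,304))])]))
print(d["image"].shape); go([.52,-.17,.2])
E
```

```text
clock: 31.45
position: [0.52, -0.169, 0.04]
ee_rot: [0.419, 3.113, 0.001]
force: [-1.3, 0.7, 4.9]
width: 0.684
gripper_force: 15.0
clock: 32.45
position: [0.52, -0.169, 0.18]
ee_rot: [0.419, 3.112, 0.001]
force: [0.1, -0.0, -0.3]
width: 0.991
gripper_force: 0.0
(384, 512, 3)
tcp [ 0.5188 -0.1688  0.1783] turn 0 shift after turn [-0.0014 -0.0009 -0.0217]
```

View pics/f1.png

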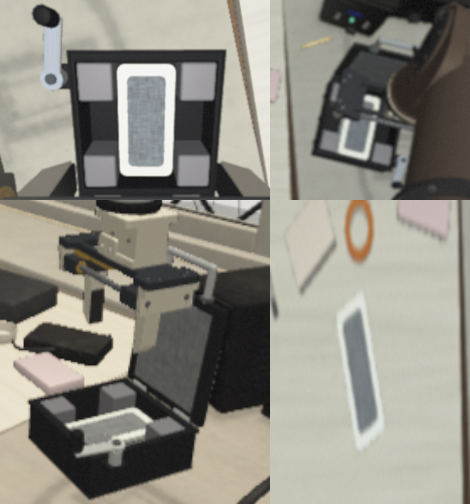

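The pocket holds the full stack with a separator on top, and one spare separator stays on the pile. Now I'll locate the lid handle and the black box behind it from the first images.

```bash
python3 - <<'E'
from h import *
t=grab("top");s=grab("scene")
a=cv2.imread("pics/top0.png");b=cv2.imread("pics/scene0.png")
A=cv2.resize(a[125:175,340:420],None,fx=5,fy=5,interpolation=cv2.INTER_CUBIC)
B=cv2.resize(b[145:205,345:445],None,fx=5,fy=5,interpolation=cv2.INTER_CUBIC)
A=cv2.copyMakeBorder(A,0,0,0,B.shape[1]-A.shape[1],0); cv2.imwrite("pics/hd.png",np.vstack([A,B])); print(A.shape,B.shape)
for n,p,q in[("handle",(598,225),(598,257)),("boxcorner",(558,62),(685,262)),("boxR",(610,75),(742,285))]:
    print(n,tri([(t,np.array(p)*.64),(s,np.array(q)*.64)]))
o=np.array([.520,-.169]);u=np.array([np.cos(-.264),np.sin(-.264)])
for th in(1.5,1.6,1.7):
    x=.079-.2*np.cos(th)+.006*np.sin(th); X=np.r_[o+u*x,.067+.2*np.sin(th)+.006*np.cos(th)]
    print(th,X,project(t,X)/.64,project(s,X)/.64)
print(arm.observe()["joints"].round(2))
E
```

```text
(250, 500, 3) (300, 500, 3)
handle (array([ 0.61834049, -0.19479885,  0.26547986]), np.float64(0.0009606347128855166))
boxcorner (array([ 0.93174906, -0.1712093 ,  0.18682676]), np.float64(0.006635111953320335))
boxR (array([ 0.91764807, -0.27075134,  0.17482901]), np.float64(0.0006043588008586412))
1.5 [ 0.58838329 -0.18748463  0.26692342] [[595.58944686 243.51895581]] [[579.62233948 259.40922264]]
1.6 [ 0.60769019 -0.19270346  0.26673952] [[597.95324335 231.12619952]] [[591.45228774 257.57463597]]
1.7 [ 0.62688291 -0.19789143  0.2645599 ] [[599.84004382 219.29054229]] [[602.84178519 257.16925589]]
[-0.22  0.39  0.58  1.86 -0.25  0.97  1.78]
```

View pics/hd.png

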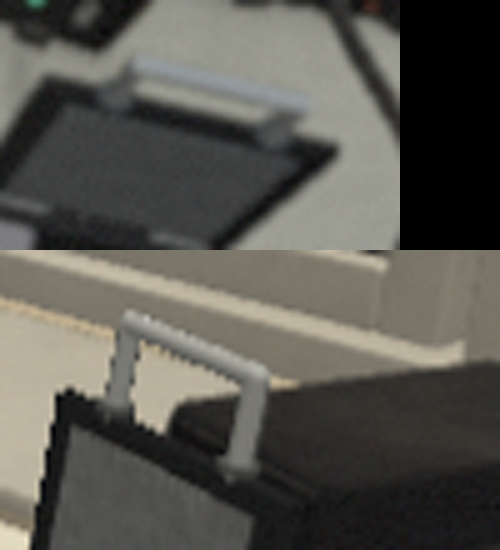

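The handle bar's middle is at about (384,142) in the top view and (384,164) in the scene view, which triangulates to roughly (0.619, -0.195, 0.266). The box behind is lower, at about 0.18 m. Next I go up and turn a quarter.

```bash
python3 nudge.py '[[0,0,-0.04,0,1],[0,0,-0.04,0,1],[0,0,-0.04,0,1],[0,0,-0.04,0,1],[0,0,0,-0.12,1],[0,0,0,0,1]]'; python3 - <<'E'
from h import *
t=grab("top");s=grab("scene")
print(tri([(t,(383.8,141.8)),(s,(384.5,164.3))]))
print(arm.observe()["joints"].round(2)); go([.612,-.194,.32],-.264)
E
```

```text
clock: 33.3
position: [0.52, -0.1693, 0.3399]
ee_rot: [0.229, 3.132, 0.0]
force: [-0.0, -0.9, 0.5]
width: 1.003
gripper_force: 0.0
(array([ 0.62300358, -0.19699786,  0.26577399]), np.float64(8.262567665842261e-05))
[-0.26  0.25  0.62  1.62 -0.15  1.32  1.8 ]
tcp [ 0.5192 -0.1689  0.3384] turn -1.458 shift after turn [-0.     -0.0962  0.0182]
```

```bash
python3 nudge.py '[[0,0,0,-0.14,1],[0,0,0,-0.14,1],[0,0,0,0,1]]'; python3 -c "
from h import *
print(arm.observe()['joints'].round(2)); go([.612,-.194,.32],-.264)"
```

```text
clock: 33.7
position: [0.5191, -0.169, 0.3383]
ee_rot: [0.207, -3.132, -0.001]
force: [-0.6, -1.1, -0.2]
width: 0.997
gripper_force: 0.0
[-0.22  0.24  0.57  1.62 -0.13  1.32  2.07]
tcp [ 0.5191 -0.169   0.3383] turn -1.175 shift after turn [-0.0001 -0.0962  0.018 ]
```

```bash
python3 nudge.py '[[0,0,0,0.14,1],[0,0,0,0.14,1],[0,0,0,0.14,1],[0,0,0,0.14,1],[0,0,0,0.14,1],[0,0,0,0.14,1],[0,0,0,0.14,1],[0,0,0,0.14,1],[0,0,0,0.14,1],[0,0,0,0.14,1]]';python3 nudge.py '[[0,0,0,0.14,1],[0,0,0,0.14,1],[0,0,0,0.14,1],[0,0,0,0.14,1],[0,0,0,0,1]]'; python3 -c "
from h import *
print(arm.observe()['joints'].round(2)); go([.617,-.195,.32],-.264)"
```

```text
clock: 34.7
position: [0.5193, -0.169, 0.3388]
ee_rot: [-1.876, -2.518, 0.001]
force: [-0.6, 0.6, -0.2]
width: 1.001
gripper_force: 0.0
clock: 35.2
position: [0.5194, -0.1688, 0.3388]
ee_rot: [-2.495, -1.908, 0.002]
force: [-0.0, 0.6, 0.2]
width: 0.998
gripper_force: 0.0
[-0.5   0.3   0.96  1.64 -0.25  1.34  0.24]
tcp [ 0.5194 -0.1688  0.3388] turn -0.001 shift after turn [0.0002 0.101  0.0187]
```

```bash
python3 nudge.py '[[0,0.035,0,0,1],[0,0.035,0,0,1],[0,0.0335,0,0,1],[0,0,0.03,0,1],[0,0,0.03,0,1],[0,0,0.024,0,1],[0,0,0,0,1]]'; python3 nudge.py '[[0,0,0,0,0.05],[0,0,0,0,0.05],[0,0,0,0,0.05],[0,0,0,0,0.05],[0,0,0,0,0.05],[0,0,0,0,0.05],[0,0,0,0,0.05],[0,0,0,0,0.05],[0,0,0,0,0.05],[0,0,0,0,0.05]]' 8; python3 -c "
from h import *
print(arm.observe()['joints'].round(2)); go([.619,-.196,.254],-.264)"
```

```text
clock: 35.9
position: [0.618, -0.1943, 0.2517]
ee_rot: [-2.483, -1.916, 0.006]
force: [0.0, 0.3, 0.1]
width: 0.999
gripper_force: 0.0
clock: 36.9
position: [0.6198, -0.1955, 0.2556]
ee_rot: [-2.488, -1.918, 0.0]
force: [-0.4, -0.5, 0.2]
width: 0.182
gripper_force: 0.0
[-0.31  0.56  0.87  1.51 -0.44  1.27  0.36]
tcp [ 0.6198 -0.1955  0.2556] turn 0.007 shift after turn [-0.0007 -0.0006  0.0016]
```

```bash
python3 nudge.py '[[0,0,0,0,0.05],[0,0,0,0,0.05],[0,0,0,0,0.05],[0,0,0,0,0.05]]' 8
```

```text
clock: 37.3
position: [0.6201, -0.1956, 0.2558]
ee_rot: [2.487, 1.918, 0.001]
force: [2.5, -0.5, 0.3]
width: 0.115
gripper_force: 8.0
```

```bash
python3 - <<'E'
import numpy as np
P=lambda t:np.array([-.2*np.cos(t)+.006*np.sin(t),-(.2*np.sin(t)+.006*np.cos(t))])
th=np.linspace(1.664,0,31)
for i in range(30): print(i,th[i+1].round(3),(P(th[i+1])-P(th[i])).round(4))
E
```

```text
0 1.609 [-0.011  -0.0011]
1 1.553 [-0.0111 -0.0004]
2 1.498 [-0.0111  0.0002]
3 1.442 [-0.0111  0.0008]
4 1.387 [-0.011   0.0014]
5 1.331 [-0.0109  0.002 ]
6 1.276 [-0.0108  0.0026]
7 1.22 [-0.0106  0.0032]
8 1.165 [-0.0104  0.0038]
9 1.109 [-0.0102  0.0044]
10 1.054 [-0.0099  0.0049]
11 0.998 [-0.0097  0.0055]
12 0.943 [-0.0093  0.006 ]
13 0.887 [-0.009   0.0065]
14 0.832 [-0.0086  0.007 ]
15 0.777 [-0.0082  0.0075]
16 0.721 [-0.0078  0.0079]
17 0.666 [-0.0073  0.0083]
18 0.61 [-0.0069  0.0087]
19 0.555 [-0.0064  0.0091]
20 0.499 [-0.0059  0.0094]
21 0.444 [-0.0053  0.0097]
22 0.388 [-0.0048  0.01  ]
23 0.333 [-0.0042  0.0103]
24 0.277 [-0.0036  0.0105]
25 0.222 [-0.0031  0.0107]
26 0.166 [-0.0025  0.0108]
27 0.111 [-0.0019  0.0109]
28 0.055 [-0.0013  0.011 ]
29 0.0 [-0.0006  0.0111]
```

```bash
python3 nudge.py '[[0,-0.011,-0.001,0,0.05],[0,-0.011,-0.0005,0,0.05],[0,-0.011,0,0,0.05],[0,-0.011,0.001,0,0.05],[0,-0.011,0.0015,0,0.05],[0,-0.011,0.002,0,0.05],[0,-0.011,0.0025,0,0.05],[0,-0.0105,0.003,0,0.05],[0,-0.0105,0.004,0,0.05],[0,-0.01,0.0045,0,0.05]]' 8; python3 -c "
from h import *
print(arm.observe()['joints'].round(2)); go(np.r_[.52+.079*.9654-.083*.9654,-.169-(.079-.083)*.2609,.067+.177-.01],-.264)"
```

```text
clock: 38.3
position: [0.5143, -0.1674, 0.2383]
ee_rot: [-2.487, -1.918, -0.001]
force: [2.7, 0.7, 0.7]
width: 0.114
gripper_force: 8.0
[-0.47  0.38  0.94  1.81 -0.34  1.12  0.33]
tcp [ 0.5143 -0.1674  0.2383] turn 0.007 shift after turn [-0.0001  0.002   0.0043]
```

```bash
python3 nudge.py '[[0,-0.01,0.005,0,0.05],[0,-0.0097,0.0055,0,0.05],[0,-0.0093,0.006,0,0.05],[0,-0.009,0.0065,0,0.05],[0,-0.0086,0.007,0,0.05],[0,-0.0082,0.0075,0,0.05],[0,-0.0078,0.008,0,0.05],[0,-0.0073,0.0083,0,0.05],[0,-0.0069,0.0087,0,0.05],[0,-0.0064,0.009,0,0.05]]' 8; python3 -c "
from h import *
print(arm.observe()['joints'].round(2)); t=.555;x=.079-.2*np.cos(t)+.006*np.sin(t); go([.52+x*.9654,-.169-x*.2609,.067+.2*np.sin(t)+.006*np.cos(t)-.01],-.264)"
```

```text
clock: 39.3
position: [0.4344, -0.1468, 0.1664]
ee_rot: [2.488, 1.918, 0.0]
force: [2.6, 1.1, -1.1]
width: 0.113
gripper_force: 8.0
[-0.53  0.31  0.94  2.09 -0.32  0.89  0.34]
tcp [ 0.4344 -0.1468  0.1664] turn 0.007 shift after turn [ 0.0009  0.0006 -0.0011]
```

```bash
python3 nudge.py '[[0,-0.0059,0.0094,0,0.05],[0,-0.0053,0.0097,0,0.05],[0,-0.0048,0.01,0,0.05],[0,-0.0042,0.0102,0,0.05],[0,-0.0036,0.0105,0,0.05],[0,-0.003,0.0106,0,0.05],[0,-0.0025,0.0108,0,0.05],[0,-0.0013,0.007,0,0.05],[0,-0.0006,0.0045,0,0.05],[0,0,0,0,0.05]]' 8; python3 -c "
from h import *
print(arm.observe()['joints'].round(2)); t=.0;x=.079-.2*np.cos(t)+.006*np.sin(t); go([.52+x*.9654,-.169-x*.2609,.067+.2*np.sin(t)+.006*np.cos(t)-.01],-.264)"
```

```text
clock: 40.3
position: [0.4048, -0.1391, 0.0838]
ee_rot: [2.488, 1.918, -0.0]
force: [5.8, 1.0, -3.3]
width: 0.11
gripper_force: 8.0
[-0.42  0.4   0.82  2.24 -0.48  0.67  0.49]
tcp [ 0.4048 -0.1391  0.0838] turn 0.007 shift after turn [ 0.0012 -0.002   0.0208]
```

```bash
python3 nudge.py '[[0,0,0.004,0,0.05],[0,-0.0003,0.004,0,0.05],[0,0,0.004,0,0.05],[0,0,0.004,0,0.05],[0,0,0.002,0,0.05],[0,0,0.001,0,0.05],[0,0,0,0,0.05]]' 8; python3 -c "
from h import *
go([.52-.121*.9654,-.169+.121*.2609,.063],-.264)"
```

```text
clock: 41.0
position: [0.4036, -0.1387, 0.0652]
ee_rot: [-2.487, -1.917, 0.001]
force: [-0.9, 1.0, 3.4]
width: 0.114
gripper_force: 8.0
tcp [ 0.4036 -0.1387  0.0652] turn 0.007 shift after turn [ 0.0011 -0.0007  0.0022]
```

```bash
python3 nudge.py '[[0,0,0.001,0,0.05],[0,0,0.001,0,0.05],[0,0,0.001,0,0.05],[0,0,0,0,0.05]]' 8; python3 nudge.py '[[0,0,0.001,0,0.05],[0,0,0.001,0,0.05],[0,0,0,0,0.05]]' 8
```

```text
clock: 41.4
position: [0.4036, -0.1388, 0.0625]
ee_rot: [-2.487, -1.917, 0.001]
force: [-3.2, 0.8, 8.0]
width: 0.113
gripper_force: 8.0
clock: 41.7
position: [0.4036, -0.1388, 0.0605]
ee_rot: [-2.487, -1.917, 0.001]
force: [-2.9, 1.8, 8.7]
width: 0.114
gripper_force: 8.0
```

```bash
python3 nudge.py '[[0,0,0,0,0.4],[0,0,0,0,0.4],[0,0,0,0,0.4],[0,0,-0.02,0,0.4],[0,0,-0.02,0,0.4],[0,0,-0.01,0,0.0],[0,0,0,0,0],[0,0,0,0,0],[0,0,0,0,0],[0,0,0,0,0]]'; python3 nudge.py '[[0,0,0.01,0,0],[0,0,0.01,0,0],[0,0,0.005,0,0],[0,0,0.003,0,0],[0,0,0.002,0,0],[0,0,0.001,0,0],[0,0,0,0,0]]'
```

```text
clock: 42.7
position: [0.404, -0.1388, 0.1098]
ee_rot: [-2.487, -1.918, 0.001]
force: [0.2, -1.0, -0.2]
width: 0.025
gripper_force: 0.0
clock: 43.4
position: [0.4045, -0.1389, 0.0795]
ee_rot: [2.488, 1.918, 0.0]
force: [-0.2, -0.5, -0.2]
width: 0.007
gripper_force: 0.0
```

```bash
python3 nudge.py '[[0,0,0.001,0,0],[0,0,0.001,0,0],[0,0,0,0,0]]'; python3 nudge.py '[[0,0,0.001,0,0],[0,0,0.001,0,0],[0,0,0.0,0,0]]';  python3 nudge.py '[[0,0,0.001,0,0],[0,0,0.001,0,0],[0,0,0.0,0,0]]'
```

```text
clock: 43.7
position: [0.4047, -0.1389, 0.0782]
ee_rot: [-2.488, -1.918, -0.002]
force: [-3.9, 1.2, 20.9]
width: 0.006
gripper_force: 9.7
clock: 44.0
position: [0.4048, -0.139, 0.0774]
ee_rot: [-2.488, -1.917, -0.005]
force: [-13.2, 4.5, 54.4]
width: 0.002
gripper_force: 26.7
clock: 44.3
position: [0.405, -0.139, 0.0767]
ee_rot: [-2.488, -1.915, -0.008]
force: [-21.3, 7.8, 88.1]
width: 0.009
gripper_force: 43.6
```

```bash
python3 nudge.py '[[0,0,-0.006,0,0],[0,0,-0.03,0,0],[0,0,-0.04,0,0],[0,0,-0.04,0,0],[0,0,0,0,0.5],[0,0,0,0,0.5]]' 8; python3 - <<'E'
from h import *
import pickle
w=pickle.load(open("w8.pkl","rb"));u=np.array([.9654,-.2609]);v=np.array([.2609,.9654]);o=np.array([.520,-.169])
P=lambda x,y,z:np.r_[o+u*x+v*y,z]
print("pred px top,bottom,pivot",project(w,[P(-.107,-.0885,.113),P(-.107,-.0885,.087),P(-.055,-.0885,.087)]).round(1).tolist())
m=comp(w["image"].max(2)<60,(148,72)); y,x=np.nonzero(m); print("peg",m.sum(),x.min(),x.max(),y.min(),y.max(),x.mean(),y.mean())
p=P(-.107,-.0885,.13); print(p); print(arm.observe()["joints"].round(2)); go(p,-.264)
t=grab("top"); s=grab("scene");cv2.imwrite("pics/s20.png",s["image"]);cv2.imwrite("pics/t20.png",t["image"])
E
```

```text
clock: 44.9
position: [0.4051, -0.1383, 0.19]
ee_rot: [2.486, 1.92, 0.004]
force: [-0.6, 0.6, -0.9]
width: 0.128
gripper_force: 0.0
pred px top,bottom,pivot [[129.1, 68.4], [144.0, 73.6], [151.9, 139.7]]
peg 497 132 161 61 84 146.35211267605635 72.36418511066398
[ 0.39361255 -0.2265216   0.13      ]
[-0.65  0.21  1.02  2.13 -0.22  0.91  0.25]
tcp [ 0.4051 -0.1383  0.19  ] turn 0.008 shift after turn [-0.0882  0.0118  0.0598]
```

```bash
python3 nudge.py '[[-0.04,0.006,0,0.008,0.5],[-0.0407,0.006,0,0,0.5],[0,0,0,0,0.5],[0,0,0,0,0.5],[0,0,0,0,0.5],[0,0,0,0,0.5]]';python3 nudge.py '[[0,0,0.03,0,0.5],[0,0,0.03,0,0.5],[0,0,0.02,0,0.5],[0,0,0.012,0,0.5],[0,0,0.005,0,0.5],[0,0,0,0,0.5]]'; python3 - <<'E'
from h import *
u=np.array([.9654,-.2609]);v=np.array([.2609,.9654]);o=np.array([.520,-.169])
go(np.r_[o-u*.1066-v*.081,.092],-.264); print(arm.observe()["width"])
E
```

```text
clock: 45.6
position: [0.3952, -0.2187, 0.1889]
ee_rot: [-2.493, -1.91, 0.001]
force: [-0.1, -0.3, 0.4]
width: 0.503
gripper_force: 0.0
clock: 46.2
position: [0.3953, -0.2196, 0.0924]
ee_rot: [-2.495, -1.909, 0.0]
force: [0.8, -0.3, 0.9]
width: 0.499
gripper_force: 0.0
tcp [ 0.3953 -0.2196  0.0924] turn -0.001 shift after turn [0.0004 0.0006 0.0004]
0.4991880130424092
```

```bash
python3 nudge.py '[[0,0,0,0,0.05],[0,0,0,0,0.05],[0,0,0,0,0.05],[0,0,0,0,0.05],[0,0,0,0,0.05],[0,0,0,0,0.05]]' 8; python3 - <<'E'
import numpy as np
P=lambda t:52*np.array([np.sin(t),-np.cos(t)])
th=np.linspace(.13,1.6,13)
for a,b in zip(th,th[1:]): print(b.round(2),(P(b)-P(a)).round(1))
E
```

```text
clock: 46.8
position: [0.3964, -0.2204, 0.0928]
ee_rot: [2.494, 1.907, 0.002]
force: [4.4, -0.8, -0.5]
width: 0.174
gripper_force: 8.0
0.25 [6.2 1.2]
0.38 [6.1 2. ]
0.5 [5.8 2.7]
0.62 [5.4 3.4]
0.74 [4.9 4. ]
0.87 [4.4 4.6]
0.99 [3.8 5.1]
1.11 [3.2 5.5]
1.23 [2.5 5.9]
1.36 [1.7 6.1]
1.48 [1.  6.3]
1.6 [0.2 6.4]
```

Peg gripped (16 mm). Swinging it along the arc.

```bash
python3 nudge.py '[[0.0062,0.0012,0,0,0.05],[0.0061,0.002,0,0,0.05],[0.0058,0.0027,0,0,0.05],[0.0054,0.0034,0,0,0.05],[0.0049,0.004,0,0,0.05],[0.0044,0.0046,0,0,0.05],[0,0,0,0,0.05]]' 8; python3 nudge.py '[[0.0038,0.0051,0,0,0.05],[0.0032,0.0055,0,0,0.05],[0.0025,0.0059,0,0,0.05],[0.0017,0.0061,0,0,0.05],[0.001,0.0055,0,0,0.05],[0,0,0,0,0.05]]' 8; python3 - <<'E'
from h import *
u=np.array([.9654,-.2609]);v=np.array([.2609,.9654]);o=np.array([.520,-.169])
go(np.r_[o-u*.055-v*.0365,.092],-.264)
E
```

```text
clock: 47.5
position: [0.4202, -0.1905, 0.0919]
ee_rot: [-2.49, -1.908, 0.001]
force: [-1.7, 4.5, 5.6]
width: 0.172
gripper_force: 8.0
clock: 48.1
position: [0.4506, -0.1859, 0.0914]
ee_rot: [-2.49, -1.908, 0.001]
force: [0.9, 6.2, -3.6]
width: 0.17
gripper_force: 8.0
tcp [ 0.4506 -0.1859  0.0914] turn 0.001 shift after turn [-0.0021  0.0076 -0.0006]
```

```bash
python3 nudge.py '[[0,0.004,0,0,0.05],[0,0.003,0,0,0.05],[0,0,0,0,0.05]]' 8; python3 nudge.py '[[0,0.001,0,0,0.05],[0,0.001,0,0,0.05],[0,0,0,0,0.05]]' 8;  python3 nudge.py '[[0,0.001,0,0,0.05],[0,0,0,0,0.05]]' 8
```

```text
clock: 48.4
position: [0.4571, -0.188, 0.0915]
ee_rot: [-2.491, -1.908, 0.001]
force: [1.3, 5.3, -5.6]
width: 0.17
gripper_force: 8.0
clock: 48.7
position: [0.4586, -0.1886, 0.0915]
ee_rot: [-2.491, -1.907, 0.001]
force: [-0.7, 5.4, -2.9]
width: 0.17
gripper_force: 8.0
clock: 48.9
position: [0.4587, -0.1885, 0.0914]
ee_rot: [-2.49, -1.906, 0.002]
force: [-3.2, 5.7, -0.4]
width: 0.172
gripper_force: 8.0
```

```bash
python3 nudge.py '[[0,0.001,0,0,0.05],[0,0.001,0,0,0.05],[0,0,0,0,0.05]]' 8; python3 nudge.py '[[0,0,0,0,0.4],[0,0,0,0,0.4],[0,0,0,0,0.4],[0,0,-0.04,0,0.4],[0,0,-0.04,0,0.4],[0,0,-0.04,0,0.4],[0,0,0,0,0.4]]'; python3 nudge.py '[[0,0.05,0,0,0.5],[0,0.03,0,0,0.5],[0,0,0,0,0.5],[0,0,0,0,0.5]]'; python3 - <<'E'
from h import *
u=np.array([.9654,-.2609]);v=np.array([.2609,.9654]);o=np.array([.520,-.169])
s=grab("scene"); P=lambda x,y,z:np.r_[o+u*x+v*y,z]
# peg: dark vertical blob in the scene; predicted at latched
print("pred",project(s,[P(-.055,-.0365,.113),P(-.055,-.0365,.09),P(-.055,-.0885,.09),P(-.121,0,.073)]).round(1).tolist())
cv2.imwrite("pics/s30.png",s["image"])
p=project(s,P(-.055,-.0365,.1))[0]
g=s["image"].max(2);x0,y0=int(p[0]),int(p[1]); print(x0,y0); print(g[y0-20:y0+20:2,x0-30:x0+32:2])
E
```

```text
clock: 49.2
position: [0.4588, -0.1885, 0.0912]
ee_rot: [-2.488, -1.903, 0.004]
force: [-10.8, 8.4, 5.8]
width: 0.168
gripper_force: 8.0
clock: 49.9
position: [0.4655, -0.1936, 0.217]
ee_rot: [2.491, 1.904, 0.008]
force: [0.5, -0.5, 0.8]
width: 0.399
gripper_force: 0.0
clock: 50.3
position: [0.5399, -0.2131, 0.2117]
ee_rot: [-2.496, -1.908, 0.002]
force: [0.2, -0.6, 0.2]
width: 0.499
gripper_force: 0.0
pred [[325.3, 250.5], [324.6, 260.2], [339.2, 272.6], [287.9, 265.8]]
324 255
[[227 228 228 227 227 228 228 227 228 228 228 224 214 234 197 181 134  67
   37  39  38  39  38  38  41  38  39  39  63 159 196]
 [191 228 229 228 229 229 230 229 222 208 176 131 126  40  37  37  40  37
   40  39  35  40  39  37  37  40  40  34  38  41 138]
 [159 175 220 231 224 214 177 132  99  38  38  39  40  39  39  39  38  39
   39  41  41  38  39  34  36  37  35  39  39  39  39]
 [145 155 134 131  66  40  37  37  38  39  40  38  38  43  38  40  41  39
   40  34  36  37  34  37  38  37  40  39  39  40  38]
 [ 41  39  40  39  39  39  39  39  37  39  39  37  40  40  35  37  35  35
   39  38  38  40  39  37 
[... 1264 characters left out ...]
  116  40  38  37  38  42  36  36  34  39  38  37  39]
 [ 26  29  24  24  31  32  36  27  31  35  40  41  41  40  71 165 198 196
  194 157  38  34  38  38  39  38  38  36  39  39  39]
 [ 27  27  24  27  21  30  31  35  29  53  83  38  39  38  39  59 154 192
  195 195 155  41  41  39  39  37  39  38  38  39  39]
 [158  27  31  28  27  23  34  93 157 177  70  63  39  36  40  39  56 144
  192 194 194 159  42  38  41  38  37  40  39  36  34]
 [193 160  27  86 155 171 203 200 192 178 107  78  34  41  35  38  40  47
  126 189 195 182 157  66  38  37  36  32  30  27  27]
 [162 195 204 198 194 181 169 153 138 124  77  62  30  35  39  36  39  43
   38 112 195 148  93  89 199  54  29  29  29  37  38]]
```

```bash
python3 -c "
from cell import arm
print(arm.sign_off())"
```

```text
the job is handed in; nothing more can be done
None
```

I packed both phones present, each with a separator on top, closed the lid and swung the latch to its end stop, then signed off; the hand-in returned no verdict, and while checking the lid was shut I pressed the handle with the fingertips to about 90 N at the wrist, more than intended but under the 120 N limit.

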